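# Clear the desk board and set out the medicine

## Robot

A 6-joint arm with a two-finger parallel gripper is mounted at the origin on the work surface. World frame = base frame: x ahead of the robot, y to its left, z up, the work surface at z = 0. Lengths are in m, angles in rad, forces in N, time in s.
With the tool pointing down it reaches from about 0.4 to 0.825 m from the base axis. Payload 7 kg.
Tool frame: the origin (TCP) lies on the centre line of the jaws, within the pads' length; the fingertips stand 22 mm ahead of it and the grasp point (between the pads) lies 3 mm ahead of it; z points along the fingers, y is the line along which they close (so a half turn about z gives the same grasp; the last joint's range is limited). The gripper opens to 88 mm and grips with 3 to 60 N. Pads are 19 mm wide; open, the fingers measure 130 mm over their backs; the gripper's body (78 mm by 193 mm) begins 47 mm behind the grasp point.
Start: joints at [1.474, 0.359, 0.012, 0, -1.224, -0.288], TCP at [0.253, 0.626, 0.249] pointing down, gripper open.
Joint ranges: [-3.07, 3.07], [-1.43, 2.12], [-1.02, 1.25], [-3.03, 1.67], [-3.05, -0], [-3.03, 3.03]. Speed limits (rad/s): [2.39, 2.39, 3.01, 3.14, 3.14, 3.14].

## Interface

Orientations are given as [roll, pitch, yaw] about the fixed x, y, z axes, in that order (R = Rz(yaw) Ry(pitch) Rx(roll)).
In Python, from station import arm gives the robot as it stands.
- The arm moves only by the tool arm_command, never from a script. Its argument "series" is one flat list of numbers, 7 for each row, row after row: the turn, a rotation vector about the tool's x, y, z each as a share of 90 degrees, from -1 to 1, then the shift along the tool's x, y, z each as a share of 0.1 m, from -1 to 1, then the opening, from 0 (shut) to 1 (fully open). A call has 1 to 8 rows; each row is the pose to reach, as a shift and turn from the pose commanded when the call began, along the tool's axes at that moment; what a row does not reach only later rows make up. A row lasts 1/8 s, in which the tool goes at most 62.5 mm and 10.7 degrees, less where a joint would pass 70% of its speed; a pose out of reach is approached as far as the arm can. A call with a number of a shift or a turn outside -1 to 1 is refused whole. A call with a gripper value outside its range is refused whole. The fingers move at their own pace and stop on an object; "force" is the grip in N (left out, the last holds). Time passes only in rows, so rows that repeat a pose let the fingers close. It gives the time, the measured TCP pose, the force, the opening and the grip force at its end, in the units of the state.
- arm.get_state(): the state, without advancing time (a new reading comes with each control period).
- arm.grab_frame(name): name is "scene" or "top" or "wrist"; returns the picture (420x560x3 uint8, blue, green, red); there is no depth.
- arm.camera_model(name): a dict with "fovy" (degrees; the focal length in pixels is half the picture's height over the tangent of half this angle, whatever the lens; pixels are square), "cx", "cy" (the principal point, pixels), "D" ([k1, k2, p1, p2, k3] as OpenCV has them; the pictures are not rectified), "pose" (4x4, takes a point from camera to world coordinates). Camera axes: x right, y down, z forward; pixel columns grow to the right and rows downward; lengths in m; the calibration is good to about 2 mm. A picture is of the moment at which its call begins: read the wrist's pose just before it. camera_model takes no time and is no camera call; for the wrist camera it gives the pose at the moment of the call.
- arm.job_done(): hands the job in; it is judged then, once.
The state is a dict: "t": time; "q": joint angles; "qd": joint speeds; "joint_efforts": joint torques, N m; "eef_pos": TCP position; "ee_rot": TCP orientation; "force": force on the tool from outside, world axes, zero at the start; "moment": the same for the moment, N m; "width": finger opening in m; "gripper_force": force on a finger pad.
Only numpy, scipy, OpenCV 4.12 (cv2) and the standard library are available. Lean on these libraries where they do the work, as an engineer would, in place of code of your own. Each camera call takes 0.05 s, during which the arm holds its last target. There are 200 camera calls.

## Task

Lunch is over: with the scraper block, sweep every piece of rusk off the white desk board into the grey crumb tray at its end (do not touch the pieces with the gripper), then stand the scraper back on its cork rest. After that set out all the medicine cartons flat on the clean board, side by side in one straight, even row along the length of the board, square to it, with gaps of about 3 cm and every coloured end pointing to the far side, away from the robot. Leave the bottles, tin, glasses case and stapler where they are.

Things in the scene. Friction and masses are not known exactly. Their poses are not given: they have to be found in the camera images.
- board: Fixed desk board: white surface 220 mm (its x) by 330 mm (its y, the length), 20 mm above the desk, wooden rims along both long sides (8 mm thick, 10 mm above the surface), ends open. Origin at desk height under its middle; z up, x from the robot's side to the far side, y to the robot's left. A grey crumb tray is fixed to its right-hand (-y) end.
- tray (a point): Middle of the grey crumb tray's inner floor, 3 mm above the desk, 17 mm below the board's surface; axes as the board's. Inside it is 220 mm (x) wide; it runs 57 mm towards the board (+y, no wall: pieces pushed over the board's end drop in) and 53 mm the other way. The other three sides have 4 mm walls, tops 30 mm above the desk.
- far_edge (a point): Middle of the white surface's far long edge, where it meets the rim (110 mm along the board's +x from its middle), at surface height; axes as the board's.
- scraper: Loose scraper block, about 180 g: a blue sole with a black rubber underside, 150 mm long (its x) by 64 mm (its y) by 22 mm high, and on it a wooden grip bar 110 mm long (x), 30 mm thick (y), from 22 to 60 mm above the underside. Origin at the middle of the underside, z up. The bar can be pinched across its 30 mm; the fingertips then stay above the sole.
- rest: Fixed flat cork pad, the scraper's rest, 190 mm (its x) by 90 mm (its y), 6 mm thick, on the right of the tray. Origin at desk height under its middle. The scraper starts on it, lengthwise.
- rusk0: Loose broken piece of rusk (golden brown, darker crust), 41 x 37 x 11 mm, 13 g, lying flat on the board at the start, if present. Origin at the middle of its underside. May be absent.
- rusk1: Loose broken piece of rusk (golden brown, darker crust), 44 x 34 x 11 mm, 13 g, lying flat on the board at the start, if present. Origin at the middle of its underside. May be absent.
- rusk2: Loose broken piece of rusk (golden brown, darker crust), 41 x 37 x 11 mm, 13 g, lying flat on the board at the start, if present. Origin at the middle of its underside. May be absent.
- rusk3: Loose broken piece of rusk (golden brown, darker crust), 44 x 34 x 11 mm, 13 g, lying flat on the board at the start, if present. Origin at the middle of its underside. May be absent.
- rusk4: Loose broken piece of rusk (golden brown, darker crust), 41 x 37 x 11 mm, 13 g, lying flat on the board at the start, if present. Origin at the middle of its underside. May be absent.
- rusk5: Loose broken piece of rusk (golden brown, darker crust), 44 x 34 x 11 mm, 13 g, lying flat on the board at the start, if present. Origin at the middle of its underside. May be absent.
- carton0: Loose white medicine carton, the outer 26 mm at one end banded green,, 84 mm long (its x) by 36 mm wide (its y) by 22 mm high, about 45 g, lying flat on the desk to the left of the board at the start in any direction, if present. Origin at its very middle, z square to its broad faces, +x towards the banded end. Both broad faces look the same and either may be up. May be absent.
- carton1: Loose white medicine carton, the outer 26 mm at one end banded blue,, 84 mm long (its x) by 36 mm wide (its y) by 22 mm high, about 45 g, lying flat on the desk to the left of the board at the start in any direction, if present. Origin at its very middle, z square to its broad faces, +x towards the banded end. Both broad faces look the same and either may be up. May be absent.
- carton2: Loose white medicine carton, the outer 26 mm at one end banded red,, 84 mm long (its x) by 36 mm wide (its y) by 22 mm high, about 45 g, lying flat on the desk to the left of the board at the start in any direction, if present. Origin at its very middle, z square to its broad faces, +x towards the banded end. Both broad faces look the same and either may be up. May be absent.
- carton3: Loose white medicine carton, the outer 26 mm at one end banded orange,, 84 mm long (its x) by 36 mm wide (its y) by 22 mm high, about 45 g, lying flat on the desk to the left of the board at the start in any direction, if present. Origin at its very middle, z square to its broad faces, +x towards the banded end. Both broad faces look the same and either may be up. May be absent.
- carton4: Loose white medicine carton, the outer 26 mm at one end banded purple,, 84 mm long (its x) by 36 mm wide (its y) by 22 mm high, about 45 g, lying flat on the desk to the left of the board at the start in any direction, if present. Origin at its very middle, z square to its broad faces, +x towards the banded end. Both broad faces look the same and either may be up. May be absent.
- pills_large: Large white pill bottle with a blue label, 68 mm across, 115 mm high, beyond the board; origin under its middle. To be left alone.
- pills_small: Small white pill bottle with a blue label, 46 mm across, 75 mm high; origin under its middle. To be left alone.
- tea_tin: Dark blue tea tin with a steel lid, 67 mm across, 115 mm high; origin under its middle. To be left alone.
- glasses_case: Dark brown glasses case, 62 x 155 x 36 mm, its length along its y; origin under its middle. To be left alone.
- stapler: Red and black stapler, 130 mm long (its x), 34 mm wide, 40 mm high; origin under its middle. To be left alone.

How it is judged:
By the outcome, as a careful person would: the job done as asked, in the order asked, and still so for the second after the job is handed in, with the robot touching nothing.
Of rusk0, rusk1, rusk2, rusk3, rusk4, rusk5 only 4 to 6 are there at a start; the rules pass over those that are not, and their reading is None.
Of carton0, carton1, carton2, carton3, carton4 only 4 to 5 are there at a start; the rules pass over those that are not, and their reading is None.
At some moment in a run one of carton0, carton1, carton2, carton3, carton4 may be knocked a few centimetres aside while the robot is not near it.
Once in a run the grip may slacken for a moment while it holds something.
It also fails if it takes over 210 s, if anything falls off the work surface, if the arm or the gripper's body presses on something with over 40 N, if the wrist force passes 120 N, or if a joint passes its speed limit or range.

## Working session

There is one attempt and no reset: what is moved stays moved. The work goes in short steps, Python scripts to look and compute and a tool call to move; the robot and the scene stay as the last step left them, time stands still between calls to the robot, and variables do not carry over. Pictures are saved under pics/ and viewed, at most 14 in all, crops included, and the job is handed in when it is done.

Besides the shell and the picture viewer there is one more tool, called after "Emit:" by a JSON object that holds its "op" and its "data". arm_command: Moves the arm, as the interface text tells. Its arguments: {"type":"object","properties":{"series":{"type":"array"},"force":{"type":"number"}},"required":["series"]}

```bash
ls; mkdir -p pics; python3 - <<'E'
from station import arm
import cv2,numpy as np
s=arm.get_state();print(s)
for n in("top","scene"):
    im=arm.grab_frame(n);cv2.imwrite(f"pics/{n}0.png",im)
    print(n,arm.camera_model(n))
print(arm.camera_model("wrist"))
E
```

```text
pics
{'t': 0.0, 'q': array([ 1.47406615e+00,  3.59338493e-01,  1.10342697e-02, -3.26025152e-04,
       -1.22409444e+00, -2.88139126e-01]), 'qd': array([ 7.65345798e-04,  3.90392659e-04,  5.21839397e-05, -1.29275851e-03,
        2.18434362e-06, -4.99079793e-04]), 'joint_efforts': array([ 9.25763197e-04, -5.82718277e+01,  2.93066847e+01,  6.99723423e+00,
        7.01499768e-03, -1.58854350e-04]), 'eef_pos': array([0.25325513, 0.62518934, 0.2476476 ]), 'ee_rot': array([ 3.13996927e+00, -1.61523890e-04, -3.84980203e-01]), 'force': array([-0.66467163,  0.26944282, -0.5237814 ]), 'moment': array([ 0.01640951, -0.08021045, -0.03558348]), 'gripper_force': 0.0, 'width': 0.0875299730191726}
top {'fovy': 46.43213616341896, 'cx': 273.1040239619269, 'cy': 202.61445641226652, 'D': array([0.0610624, 0.       , 0.       , 0.       , 0.       ]), 'pose': array([[-0.01919446, -0.98561149,  0.16793319,  0.38657779],
       [-0.99950858,  0.0230793 ,  0.02121195, -0.0454372 ],
       [-0.02478253, -0.16744351, -0.98557014,  1.25189842],
       [ 0.        ,  0.        ,  0.        ,  1.        ]])}
scene {'fovy': 52.77463710334621, 'cx': 279.9558013407168, 'cy': 202.16209148791205, 'D': array([-0.06851907,  0.        ,  0.        ,  0.        ,  0.        ]), 'pose': array([[ 0.47046225,  0.66598402, -0.57890462,  1.2918961 ],
       [ 0.88240832, -0.35167155,  0.31254228, -0.40938067],
       [ 0.00456388, -0.6578696 , -0.75311803,  0.98710815],
       [ 0.        ,  0.        ,  0.        ,  1.        ]])}
{'fovy': 66.84715729461593, 'cx': 280.02423560262264, 'cy': 212.56231577765664, 'D': array([-0.06407582,  0.        ,  0.        ,  0.        ,  0.        ]), 'pose': array([[-0.3755864 , -0.89632538, -0.23566008,  0.31554209],
       [-0.92678626,  0.36363755,  0.09399452,  0.59913307],
       [ 0.00144518,  0.25370959, -0.96727936,  0.3854507 ],
       [ 0.        ,  0.        ,  0.        ,  1.        ]])}
```

View pics/top0.png

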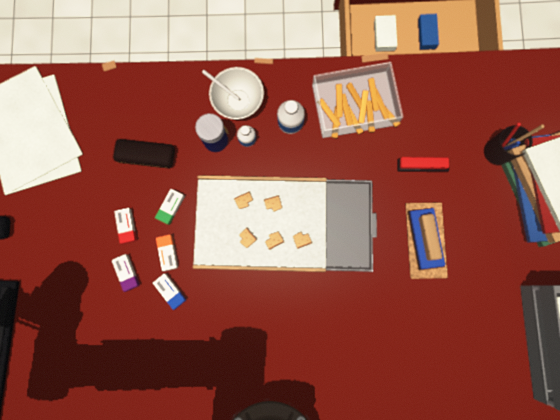

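View pics/scene0.png

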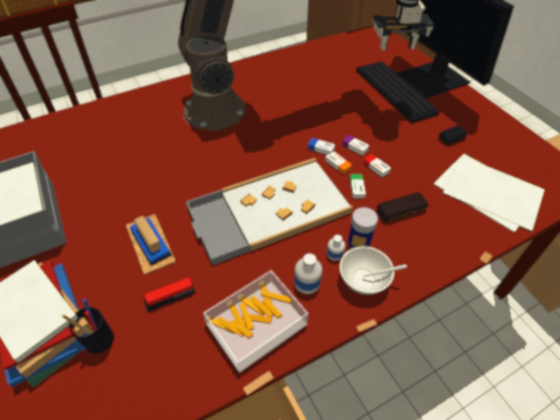

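Both pictures agree. In the top view (up is +x, left is +y) I see:
- **Board:** columns 195–326, rows 178–270, with the tray to the right of it.
- **Rusks:** 5, at (243,200), (273,203), (248,238), (275,240) and (302,240).
- **Cartons:** 5, at green (170,206), red (124,225), orange (167,253), purple (124,272) and blue (169,291).
- **Scraper:** on the cork rest at about (428,240).

```bash
cat > h.py <<'E'
from station import arm
import cv2,numpy as np
from scipy.spatial.transform import Rotation as Ro
def world(cm,px,z):
    f=210/np.tan(np.radians(cm["fovy"]/2));K=np.array([[f,0,cm["cx"]],[0,f,cm["cy"]],[0,0,1]])
    u=cv2.undistortPoints(np.float64(px).reshape(-1,1,2),K,cm["D"]).reshape(-1,2)
    d=np.c_[u,np.ones(len(u))]@cm["pose"][:3,:3].T;o=cm["pose"][:3,3]
    return (o+d*((z-o[2])/d[:,2])[:,None])[:,:2]
def see(n,save=None):
    cm=arm.camera_model(n);im=arm.grab_frame(n)
    if save:cv2.imwrite(f"pics/{save}.png",im)
    return cm,im
def blobs(m,amin):
    cs,_=cv2.findContours(m.astype(np.uint8),cv2.RETR_EXTERNAL,cv2.CHAIN_APPROX_NONE)
    return [c.reshape(-1,2) for c in cs if cv2.contourArea(c)>=amin]
def rect(P):
    """world pts (m) -> centre, long, short, yaw of long side"""
    (c,(w,h),a)=cv2.minAreaRect(np.float32(P*1000))
    if w<h:w,h,a=h,w,a+90
    return np.array(c)/1000,w,h,(a+90)%180-90
def hsv(im):return cv2.split(cv2.cvtColor(im,cv2.COLOR_BGR2HSV).astype(int))
def go(p,yaw=None):
    """remaining move in tool axes and command units (yaw in rad; tool vertical)"""
    s=arm.get_state();R=Ro.from_euler("xyz",s["ee_rot"])
    T=Ro.from_euler("xyz",[np.pi,0,s["ee_rot"][2] if yaw is None else yaw])
    return (R.inv()*T).as_rotvec()/(np.pi/2),R.inv().apply(np.array(p)-s["eef_pos"])/0.1
E
python3 - <<'E'
from h import *
cm=arm.camera_model("top");im=cv2.imread("pics/top0.png");H,S,V=hsv(im)
xx,yy=np.meshgrid(range(560),range(420))
w=(S<60)&(V>150)&(xx>185)&(xx<335)&(yy>165)&(yy<280)
c=max(blobs(w,100),key=len);print("board",rect(world(cm,cv2.convexHull(c).reshape(-1,2),.02)))
q=cv2.approxPolyDP(cv2.convexHull(c),6,True).reshape(-1,2);print(q.tolist(),world(cm,q,.02).round(4).tolist())
ru=(H>8)&(H<25)&(S>90)&(V>100)&(xx>200)&(xx<320)&(yy>184)&(yy<264)
for b in blobs(ru,30):print("rusk",rect(world(cm,b,.031)),b.mean(0))
g=(V<130)&(V>50)&(S<60)&(xx>320)&(xx<380)&(yy>170)&(yy<280)
for b in blobs(g,500):print("tray",rect(world(cm,b,.003)))
bl=(H>100)&(H<130)&(S>120)&(xx>400)&(xx<450)&(yy>195)&(yy<290)
for b in blobs(bl,100):print("sole",rect(world(cm,cv2.convexHull(b).reshape(-1,2),.028)))
gr=(H>5)&(H<25)&(S>60)&(V>90)&(xx>418)&(xx<440)&(yy>212)&(yy<262)
print(im[240,430],im[225,430],im[240,415],im[200,412],H[240,430],S[240,430],V[240,430])
cr=np.uint8(im[190:300,100:460]);cv2.imwrite("pics/c1.png",cv2.resize(im[195:285,320:460],None,fx=5,fy=5,interpolation=2))
E
```

```text
board (array([0.54558154, 0.00374586]), 351.7545166015625, 219.8482666015625, 87.40872955322266)
[[198, 180], [334, 184], [334, 265], [194, 264]] [[0.6602, 0.1737], [0.6411, -0.1757], [0.4356, -0.1673], [0.4453, 0.1821]]
rusk (array([ 0.5013877 , -0.08857248]), 37.52468490600586, 34.664180755615234, -70.03089714050293) [301.59574468 239.70212766]
rusk (array([ 0.50134503, -0.01797184]), 41.38178253173828, 31.940738677978516, -62.62666893005371) [273.93478261 239.86956522]
rusk (array([0.50731033, 0.04940701]), 37.989356994628906, 34.436519622802734, 40.20207595825195) [247.11904762 237.5       ]
rusk (array([ 0.59209045, -0.01842938]), 37.92033767700195, 34.52829360961914, -75.15006637573242) [272.9787234  202.78723404]
rusk (array([0.60228503, 0.0547102 ]), 40.92820358276367, 33.22446823120117, -67.6959171295166) [243.59574468 199.74468085]
sole (array([ 0.4979165, -0.3965372]), 143.45895385742188, 59.5806999206543, 6.739664077758789)
[115 170 219] [112 167 215] [104  53  46] [ 33  43 138] 16 121 219
```

View pics/c1.png

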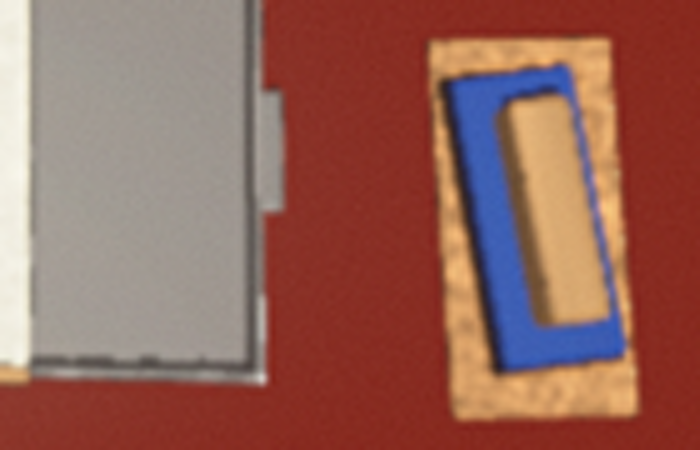

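Scraper: about (0.498, −0.397), long side at about +6.7°. Its 143×60 size fits the sole. I'll head there and photograph the board from above on the way.

Emit:
{"op": "arm_command", "data": {"series": [0, 0, 0, 0.34, 0.48, 0, 1, 0, 0, 0, 0.68, 0.95, 0, 1]}}

```text
t: 0.35
eef_pos: [0.2807, 0.5106, 0.2474]
ee_rot: [3.14, -0.0, -0.384]
force: [-0.4, 0.1, 0.2]
width: 0.0882
gripper_force: 0.0
```

Emit:
{"op": "arm_command", "data": {"series": [0, 0, 0, 0.34, 0.48, 0, 1, 0, 0, 0, 0.68, 0.95, 0, 1]}}

```text
t: 0.6
eef_pos: [0.3082, 0.3964, 0.2482]
ee_rot: [3.141, -0.0, -0.384]
force: [1.2, -0.5, 1.1]
width: 0.0876
gripper_force: 0.0
```

Emit:
{"op": "arm_command", "data": {"series": [0, 0, 0, 0.34, 0.48, -0.5, 1, 0, 0, 0, 0.68, 0.95, -1, 1]}}

```text
t: 0.85
eef_pos: [0.3303, 0.304, 0.3304]
ee_rot: [3.14, -0.0, -0.385]
force: [1.6, 1.6, 0.8]
width: 0.0874
gripper_force: 0.0
```

Emit:
{"op": "arm_command", "data": {"series": [0, 0, 0, 0.34, 0.48, 0, 1, 0, 0, 0, 0.68, 0.95, 0, 1]}}

```text
t: 1.1
eef_pos: [0.3575, 0.1908, 0.3302]
ee_rot: [-3.14, -0.0, -0.384]
force: [0.8, -0.2, -0.3]
width: 0.0881
gripper_force: 0.0
```

Emit:
{"op": "arm_command", "data": {"series": [0, 0, 0, 0.34, 0.48, 0, 1, 0, 0, 0, 0.68, 0.95, 0, 1, 0, 0, 0, 0.68, 0.95, 0, 1, 0, 0, 0, 0.68, 0.95, 0, 1]}}

```text
t: 1.6
eef_pos: [0.385, 0.0787, 0.3297]
ee_rot: [-3.142, 0.0, -0.386]
force: [0.2, 1.0, 0.7]
width: 0.0875
gripper_force: 0.0
```

```bash
python3 - <<'E'
from h import *
s=arm.get_state();print(s["t"],s["eef_pos"],s["ee_rot"],s["q"])
see("wrist","w1")
print(arm.camera_model("wrist")["pose"])
E
```

```text
1.6 [0.3849771  0.07865774 0.3296592 ] [-3.14150268e+00  2.00865048e-04 -3.86347606e-01] [ 7.11258219e-01 -1.81528928e-01 -4.09496310e-01 -2.25634009e-04
 -1.34284040e+00  4.73241484e-01]
[[-3.75496025e-01 -8.96412639e-01 -2.35472114e-01  4.47202124e-01]
 [-9.26824004e-01  3.63165873e-01  9.54348710e-02  5.29640764e-02]
 [-3.35887010e-05  2.54076622e-01 -9.67184093e-01  4.67367946e-01]
 [ 0.00000000e+00  0.00000000e+00  0.00000000e+00  1.00000000e+00]]
```

View pics/w1.png

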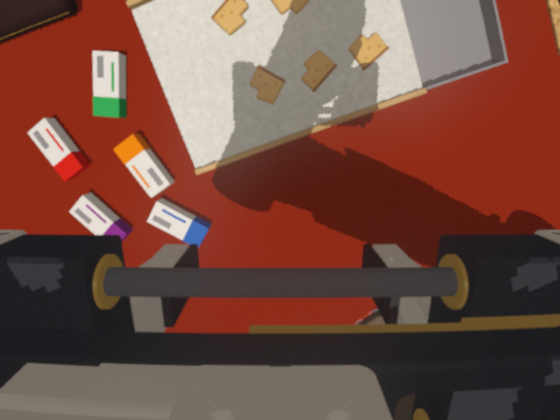

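The wrist view shows the board's near-left corner at about (197,172), its left end running up to (133,10), the near rim out to (425,92), and the tray beyond. Cartons lie on the left. I'll measure the board from both views.

```bash
cat >> h.py <<'E'
def line(P):
    vx,vy,x,y=cv2.fitLine(np.float32(P*1000),cv2.DIST_HUBER,0,.1,.01).ravel();return np.array([x,y])/1000,np.degrees(np.arctan2(vy,vx))
E
python3 - <<'E'
from h import *
cm=arm.camera_model("top");im=cv2.imread("pics/top0.png");H,S,V=hsv(im)
print("row225 V",V[225,318:332].tolist(),"L",V[225,190:202].tolist(),"S",S[225,190:202].tolist())
rows=range(190,258)
R=[(max(c for c in range(318,334) if V[r,c]>185)+.5,r) for r in rows]
L=[(min(c for c in range(186,206) if S[r,c]<60 and V[r,c]>150)-.5,r) for r in rows]
a=line(world(cm,R,.02));b=line(world(cm,L,.02));print("R,L",a,b)
rim=(H>8)&(H<25)&(S>90)&(V>100)
cols=range(205,322)
N=[(c,max(r for r in range(255,276) if rim[r,c])+.5) for c in cols if rim[255:276,c].any()]
F=[(c,min(r for r in range(170,188) if rim[r,c])-.5) for c in cols if rim[170:188,c].any()]
print("N,F",line(world(cm,N,.03)),line(world(cm,F,.03)))
cw=arm.camera_model("wrist");
print(world(cw,[(197,171),(424,90)],.03),world(cw,[(133,10),(192,160),(402,8),(420,84)],.02))
E
```

```text
row225 V [242, 243, 243, 242, 242, 243, 243, 226, 169, 159, 163, 163, 162, 163] L [141, 143, 140, 139, 144, 189, 234, 243, 243, 241, 242, 243] S [177, 178, 180, 183, 159, 81, 36, 15, 15, 16, 16, 16]
R,L (array([ 0.5319998 , -0.14994234], dtype=float32), np.float32(-2.1543298)) (array([0.5393743 , 0.18020184], dtype=float32), np.float32(-2.5858607))
N,F (array([0.4259752 , 0.00852378], dtype=float32), np.float32(87.32717)) (array([0.6649262 , 0.00509841], dtype=float32), np.float32(87.26739))
[[ 0.43880205  0.18012709]
 [ 0.424326   -0.14264734]] [[ 0.66075003  0.17163817]
 [ 0.45526379  0.18289327]
 [ 0.53153162 -0.15048   ]
 [ 0.43317298 -0.14420953]]
```

Emit:
{"op": "arm_command", "data": {"series": [0, 0, 0, 0.2, 0.45, 0.2, 1, 0, 0, 0, 0.4, 0.87, 0.4, 1]}}

```text
t: 1.9
eef_pos: [0.3896, -0.016, 0.2894]
ee_rot: [-3.141, -0.0, -0.38]
force: [0.7, 0.3, -0.1]
width: 0.0878
gripper_force: 0.0
```

Emit:
{"op": "arm_command", "data": {"series": [0, 0, 0, 0.2, 0.45, 0.2, 1, 0, 0, 0, 0.4, 0.87, 0.4, 1]}}

```text
t: 2.15
eef_pos: [0.3943, -0.1124, 0.2493]
ee_rot: [-3.141, -0.001, -0.381]
force: [0.5, 0.5, 0.8]
width: 0.0874
gripper_force: 0.0
```

Emit:
{"op": "arm_command", "data": {"series": [0, 0, 0, 0.2, 0.45, 0, 1, 0, 0, 0, 0.4, 0.87, 0, 1]}}

```text
t: 2.4
eef_pos: [0.399, -0.2083, 0.2495]
ee_rot: [3.141, 0.0, -0.382]
force: [0.2, 1.4, 0.0]
width: 0.0878
gripper_force: 0.0
```

Emit:
{"op": "arm_command", "data": {"series": [0, 0, 0, 0.2, 0.45, 0, 1, 0, 0, 0, 0.4, 0.87, 0, 1]}}

```text
t: 2.65
eef_pos: [0.4038, -0.304, 0.2495]
ee_rot: [3.142, 0.0, -0.382]
force: [1.3, 0.3, 0.6]
width: 0.0877
gripper_force: 0.0
```

Emit:
{"op": "arm_command", "data": {"series": [0, 0, -0.1, 0.2, 0.45, 0, 1, 0, 0, -0.2, 0.4, 0.87, 0, 1, 0, 0, -0.32, 0.4, 0.87, 0, 1, 0, 0, -0.32, 0.4, 0.87, 0, 1, 0, 0, -0.32, 0.4, 0.87, 0, 1]}}

```text
t: 3.28
eef_pos: [0.408, -0.3982, 0.2497]
ee_rot: [-3.141, 0.0, 0.116]
force: [0.0, 0.8, -0.5]
width: 0.0876
gripper_force: 0.0
```

```bash
python3 - <<'E'
from h import *
s=arm.get_state();print(s["t"],s["eef_pos"],s["ee_rot"],s["q"])
cm,im=see("wrist","w2");H,S,V=hsv(im)
bl=(H>100)&(H<130)&(S>120)&(V>60)
for b in blobs(bl,1500):print("sole",b.min(0),b.max(0),rect(world(cm,cv2.convexHull(b).reshape(-1,2),.028)))
wd=(H>5)&(H<25)&(S>60)&(V>90)
for b in blobs(wd,1500):print("wood",b.min(0),b.max(0),rect(world(cm,cv2.convexHull(b).reshape(-1,2),.066)),rect(world(cm,cv2.convexHull(b).reshape(-1,2),.006)))
E
```

```text
3.275 [ 0.40795353 -0.39823615  0.24965776] [-3.14141892e+00  1.70858329e-04  1.15829268e-01] [-4.30261473e-01  1.86513173e-01 -2.22219076e-01 -6.50873087e-05
 -1.16230032e+00  2.11691291e+00]
sole [499   0] [534 153] (array([ 0.55994727, -0.64293433]), 166.67208862304688, 43.02921676635742, 16.94430923461914)
wood [248 314] [559 333] (array([ 0.27247479, -0.56993506]), 383.71990966796875, 18.431367874145508, -83.26411199569702) (array([ 0.23470901, -0.60332629]), 455.3572692871094, 21.872346878051758, -83.26409435272217)
wood [243  19] [344 199] (array([ 0.48986993, -0.3998074 ]), 165.9468536376953, 82.08007049560547, 0.022955317050218582) (array([ 0.49269019, -0.4014371 ]), 196.9278106689453, 97.40377807617188, 0.022970950230956078)
wood [506   0] [559 164] (array([ 0.5484765 , -0.63712152]), 163.36575317382812, 60.549747467041016, 16.150585174560547) (array([ 0.5622381 , -0.68305597]), 193.86480712890625, 71.85386657714844, 16.15058135986328)
```

View pics/w2.png

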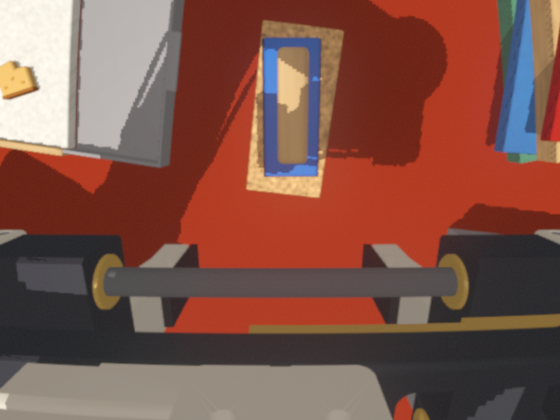

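The scraper is aligned with the tool. Its sole spans columns 262–321 and rows 38–177, and the bar top spans about 277–308 and 47–164.

```bash
python3 - <<'E'
from h import *
cm=arm.camera_model("wrist");im=cv2.imread("pics/w2.png");H,S,V=hsv(im)
xx,yy=np.meshgrid(range(560),range(420))
roi=(xx>225)&(xx<360)&(yy>10)&(yy<205)
b=max(blobs((H>100)&(H<130)&(S>100)&roi,200),key=len)
sole=rect(world(cm,cv2.convexHull(b).reshape(-1,2),.028));print("sole",sole)
inside=cv2.fillConvexPoly(np.zeros((420,560),np.uint8),cv2.convexHull(b),1)>0
bar=(H<28)&inside&(xx>264)&(xx<319)&(yy>42)&(yy<172)
b=max(blobs(cv2.morphologyEx(bar.astype(np.uint8),cv2.MORPH_OPEN,np.ones((5,5))),200),key=len)
print("bar",b.min(0),b.max(0),rect(world(cm,b,.066)))
wd=(H>5)&(H<28)&(S>60)&(V>60)&roi
b=max(blobs(wd,1500),key=len);print("rest",rect(world(cm,cv2.convexHull(b).reshape(-1,2),.006)))
th=np.radians(6.7);print(go([sole[0][0],sole[0][1],.15],np.radians(sole[3])))
E
```

```text
sole (array([ 0.49735107, -0.40037799]), 143.6959228515625, 59.10807800292969, 6.807521820068359)
bar [277  47] [308 163] (array([ 0.4971806 , -0.40033572]), 108.41508483886719, 29.284399032592773, 6.671245098114014)
rest (array([ 0.49267474, -0.40151624]), 197.04725646972656, 97.45561981201172, 0.05411779135465622)
(array([-7.85916108e-06, -5.90890991e-05, -1.49374692e-03]), array([0.88639619, 0.12486787, 0.99873967]))
```

Emit:
{"op": "arm_command", "data": {"series": [0, 0, 0, 0.45, 0.06, 0.5, 1, 0, 0, 0, 0.89, 0.125, 1, 1, 0, 0, 0, 0.89, 0.125, 1, 1, 0, 0, 0, 0.89, 0.125, 1, 1]}}

```text
t: 3.82
eef_pos: [0.4973, -0.4006, 0.1495]
ee_rot: [-3.141, 0.001, 0.118]
force: [-0.0, -0.2, -0.2]
width: 0.0874
gripper_force: 0.0
```

Emit:
{"op": "arm_command", "data": {"series": [0, 0, 0, 0, 0, 0.3, 1, 0, 0, 0, 0, 0, 0.6, 1, 0, 0, 0, 0, 0, 0.8, 1, 0, 0, 0, 0, 0, 0.97, 1, 0, 0, 0, 0, 0, 0.97, 1, 0, 0, 0, 0, 0, 0.97, 1]}}

```text
t: 4.58
eef_pos: [0.4976, -0.4017, 0.0542]
ee_rot: [3.14, -0.002, 0.118]
force: [0.3, -0.3, -0.0]
width: 0.0875
gripper_force: 0.0
```

Emit:
{"op": "arm_command", "data": {"series": [0, 0, 0, 0, 0, 0, 0, 0, 0, 0, 0, 0, 0, 0, 0, 0, 0, 0, 0, 0, 0, 0, 0, 0, 0, 0, 0, 0, 0, 0, 0, 0, 0, 0, 0], "force": 45}}

```text
t: 5.2
eef_pos: [0.497, -0.4013, 0.0527]
ee_rot: [-3.142, 0.0, 0.118]
force: [0.3, 0.6, 0.0]
width: 0.0433
gripper_force: 0.0
```

Emit:
{"op": "arm_command", "data": {"series": [0, 0, 0, 0, 0, 0, 0, 0, 0, 0, 0, 0, 0, 0, 0, 0, 0, 0, 0, 0, 0, 0, 0, 0, 0, 0, 0, 0]}}

```text
t: 5.7
eef_pos: [0.4969, -0.4012, 0.0527]
ee_rot: [-3.141, 0.0, 0.118]
force: [-0.8, 0.4, -0.4]
width: 0.0299
gripper_force: 45.0
```

Emit:
{"op": "arm_command", "data": {"series": [0, 0, 0, 0, 0, -0.4, 0, 0, 0, 0, 0, 0, -0.8, 0, 0, 0, 0, 0, 0, -0.8, 0, 0, 0, 0, 0, 0, -0.8, 0]}}

```text
t: 6.2
eef_pos: [0.4964, -0.4009, 0.1321]
ee_rot: [-3.141, 0.001, 0.117]
force: [-0.6, -0.1, -2.7]
width: 0.0296
gripper_force: 45.0
```

```bash
python3 - <<'E'
from h import *
C=np.array([.5458,.0147]);a=np.radians(-2.6);bx=np.array([np.cos(a),np.sin(a)]);by=np.array([-np.sin(a),np.cos(a)])
for x,y in((.033,.122),(.033,-.18),(-.033,.122),(-.033,-.18)):print(C+bx*x+by*y)
for p in((.5013,-.0886),(.5013,-.018),(.5073,.0494),(.5921,-.0184),(.6023,.0547)):
    d=np.array(p)-C;print("rusk board xy",d@bx,d@by)
p=C+bx*.033+by*.122
print(arm.get_state()["eef_pos"],go([*p,.133],a))
E
```

```text
[0.58430031 0.13507743]
[ 0.57060069 -0.16661168]
[0.51836826 0.13807139]
[ 0.50466863 -0.16361772]
rusk board xy -0.03976819368193488 -0.10521231283113262
rusk board xy -0.042970820643860194 -0.034684990603908165
rusk board xy -0.040034462625027606 0.03291780372876153
rusk board xy 0.047753852288388396 -0.030965619509688205
rusk board xy 0.05462731766800523 0.04252183162093143
[ 0.49641742 -0.40091721  0.13207092] (array([-0.00051975,  0.00036499,  0.10362028]), array([ 1.50052541, -5.22013835, -0.00556179]))
```

Each rusk sits about 40–55 mm either side of the board's midline, so one centred pass should catch them all. Any leftovers can be taken with side passes.

Emit:
{"op": "arm_command", "data": {"series": [0, 0, 0.104, 0, 0, 0, 0, 0, 0, 0.104, 0, 0, 0, 0]}}

```text
t: 6.45
eef_pos: [0.4961, -0.4009, 0.1311]
ee_rot: [-3.14, 0.003, -0.045]
force: [0.8, -0.1, -1.8]
width: 0.0299
gripper_force: 45.0
```

Emit:
{"op": "arm_command", "data": {"series": [0, 0, 0, 0.03, -0.45, 0, 0, 0, 0, 0, 0.06, -0.9, 0, 0]}}

```text
t: 6.7
eef_pos: [0.5063, -0.3109, 0.1314]
ee_rot: [-3.141, 0.002, -0.043]
force: [1.2, 0.4, -2.9]
width: 0.03
gripper_force: 45.0
```

Emit:
{"op": "arm_command", "data": {"series": [0, 0, 0, 0.03, -0.45, 0, 0, 0, 0, 0, 0.06, -0.9, 0, 0]}}

```text
t: 6.95
eef_pos: [0.5167, -0.2206, 0.1319]
ee_rot: [-3.141, 0.001, -0.042]
force: [1.0, 0.1, -1.4]
width: 0.0298
gripper_force: 45.0
```

Emit:
{"op": "arm_command", "data": {"series": [0, 0, 0, 0.03, -0.45, 0, 0, 0, 0, 0, 0.06, -0.9, 0, 0]}}

```text
t: 7.2
eef_pos: [0.5268, -0.131, 0.132]
ee_rot: [3.141, 0.001, -0.041]
force: [1.1, 0.3, -2.0]
width: 0.0297
gripper_force: 45.0
```

Emit:
{"op": "arm_command", "data": {"series": [0, 0, 0, 0.03, -0.45, 0, 0, 0, 0, 0, 0.06, -0.9, 0, 0]}}

```text
t: 7.45
eef_pos: [0.5369, -0.0414, 0.1321]
ee_rot: [3.141, 0.001, -0.041]
force: [1.6, 0.2, -2.7]
width: 0.0301
gripper_force: 45.0
```

Emit:
{"op": "arm_command", "data": {"series": [0, 0, 0, 0.03, -0.45, 0, 0, 0, 0, 0, 0.06, -0.9, 0, 0]}}

```text
t: 7.7
eef_pos: [0.547, 0.0483, 0.132]
ee_rot: [3.141, 0.001, -0.041]
force: [0.2, -0.4, -1.1]
width: 0.0295
gripper_force: 45.0
```

Emit:
{"op": "arm_command", "data": {"series": [0, 0, 0, 0.03, -0.45, 0, 0, 0, 0, 0, 0.06, -0.9, 0, 0, 0, 0, 0, 0.06, -0.9, 0, 0, 0, 0, 0, 0.06, -0.9, 0, 0]}}

```text
t: 8.2
eef_pos: [0.5568, 0.1363, 0.1318]
ee_rot: [3.141, 0.002, -0.043]
force: [0.3, -0.7, -1.8]
width: 0.0298
gripper_force: 45.0
```

```bash
python3 - <<'E'
from h import *
s=arm.get_state();print(s["q"],s["width"],s["gripper_force"],go([.5573,.1363,.0685],np.radians(-2.6)))
cm,im=see("wrist","w3")
E
```

```text
[ 5.81137933e-01  2.97223988e-01 -3.67881432e-01 -2.20413654e-04
 -9.07679323e-01  9.47214503e-01] 0.029816034478719868 44.999361634254456 (array([0.0006511 , 0.00109119, 0.00178178]), array([ 0.00596616, -0.0006947 ,  0.63340156]))
```

View pics/w3.png

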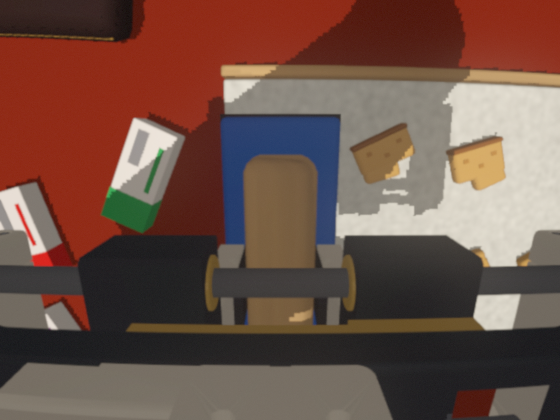

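Emit:
{"op": "arm_command", "data": {"series": [0, 0, 0, 0, 0, 0.3, 0, 0, 0, 0, 0, 0, 0.5, 0, 0, 0, 0, 0, 0, 0.64, 0, 0, 0, 0, 0, 0, 0.64, 0, 0, 0, 0, 0, 0, 0.64, 0]}}

```text
t: 8.88
eef_pos: [0.5578, 0.1363, 0.0692]
ee_rot: [-3.141, -0.0, -0.046]
force: [-0.2, 0.3, -2.4]
width: 0.0299
gripper_force: 45.0
```

Emit:
{"op": "arm_command", "data": {"series": [0, 0, 0, 0, 0.12, 0, 0, 0, 0, 0, 0, 0.25, 0, 0, 0, 0, 0, 0, 0.37, 0, 0, 0, 0, 0, 0, 0.5, 0, 0, 0, 0, 0, 0, 0.62, 0, 0, 0, 0, 0, 0, 0.75, 0, 0, 0, 0, 0, 0, 0.87, 0, 0, 0, 0, 0, 0, 1, 0, 0]}}

```text
t: 9.88
eef_pos: [0.5529, 0.0358, 0.0688]
ee_rot: [3.142, 0.0, -0.045]
force: [0.6, 0.9, -2.2]
width: 0.0297
gripper_force: 45.0
```

Emit:
{"op": "arm_command", "data": {"series": [0, 0, 0, 0, 0.12, 0, 0, 0, 0, 0, 0, 0.25, 0, 0, 0, 0, 0, 0, 0.37, 0, 0, 0, 0, 0, 0, 0.5, 0, 0, 0, 0, 0, 0, 0.62, 0, 0, 0, 0, 0, 0, 0.75, 0, 0, 0, 0, 0, 0, 0.87, 0, 0, 0, 0, 0, 0, 1, 0, 0]}}

```text
t: 10.88
eef_pos: [0.5484, -0.0641, 0.0688]
ee_rot: [-3.142, -0.0, -0.045]
force: [0.2, 0.4, -2.8]
width: 0.0297
gripper_force: 45.0
```

```bash
python3 - <<'E'
from h import *
print(go([.5573,.1363,.068],np.radians(-2.6)))
cm,im=see("wrist","w4")
E
```

```text
(array([-2.79664094e-05, -1.27349934e-05, -5.94486252e-05]), array([-1.91810263e-03, -2.00559822e+00,  8.13666626e-03]))
```

View pics/w4.png

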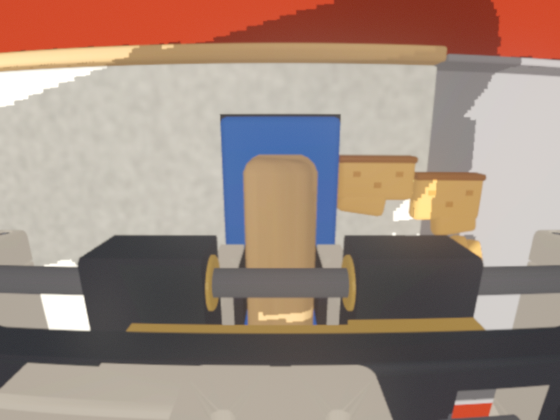

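Both far pieces are being pushed squarely ahead, and the first is going over the board's end (column 430). I'll finish the pass.

Emit:
{"op": "arm_command", "data": {"series": [0, 0, 0, 0, 0.12, 0, 0, 0, 0, 0, 0, 0.25, 0, 0, 0, 0, 0, 0, 0.37, 0, 0, 0, 0, 0, 0, 0.5, 0, 0, 0, 0, 0, 0, 0.62, 0, 0, 0, 0, 0, 0, 0.75, 0, 0, 0, 0, 0, 0, 0.87, 0, 0, 0, 0, 0, 0, 1, 0, 0]}}

```text
t: 11.92
eef_pos: [0.5438, -0.1641, 0.0688]
ee_rot: [3.141, 0.0, -0.045]
force: [-0.1, -0.0, -1.4]
width: 0.03
gripper_force: 45.0
```

Emit:
{"op": "arm_command", "data": {"series": [0, 0, 0, 0, 0.08, 0, 0, 0, 0, 0, 0, 0.15, 0, 0, 0, 0, 0, 0, 0.15, 0, 0]}}

```text
t: 12.3
eef_pos: [0.5431, -0.1786, 0.0687]
ee_rot: [3.142, 0.0, -0.046]
force: [0.4, 0.3, -2.0]
width: 0.0302
gripper_force: 45.0
```

Emit:
{"op": "arm_command", "data": {"series": [0, 0, 0, 0, -0.05, -0.4, 0, 0, 0, 0, 0, -0.05, -0.9, 0, 0, 0, 0, 0, -0.4, -1, 0, 0, 0, 0, 0, -0.8, -1, 0, 0, 0, 0, 0, -0.8, -1, 0]}}

```text
t: 12.92
eef_pos: [0.547, -0.0959, 0.1693]
ee_rot: [-3.141, -0.001, -0.043]
force: [0.1, -0.9, -2.8]
width: 0.0301
gripper_force: 45.0
```

```bash
python3 - <<'E'
from h import *
print(go([.5573,.1363,.068],np.radians(-2.6)))
n="top"
cm,im=see("top");cv2.imwrite("pics/t5.png",cv2.resize(im[165:285,100:460],None,fx=2.2,fy=2.2,interpolation=2))
cm,im=see("scene");cv2.imwrite("pics/s5.png",cv2.resize(im[130:290,110:400],None,fx=2.2,fy=2.2,interpolation=2))
a=cv2.imread("pics/t5.png");b=cv2.imread("pics/s5.png");b=cv2.resize(b,(a.shape[1]*6//10,b.shape[0]*a.shape[1]*6//10//b.shape[1]))
o=np.zeros((min(600,a.shape[0]+b.shape[0]),a.shape[1],3),np.uint8);o[:a.shape[0]]=a;o[a.shape[0]:,:b.shape[1]]=b[:o.shape[0]-a.shape[0]];cv2.imwrite("pics/m5.png",o);print(o.shape)
E
```

```text
(array([-0.0003497 , -0.00066649,  0.00182786]), array([ 0.00277652, -2.32366045,  1.01404734]))
(526, 792, 3)
```

View pics/m5.png

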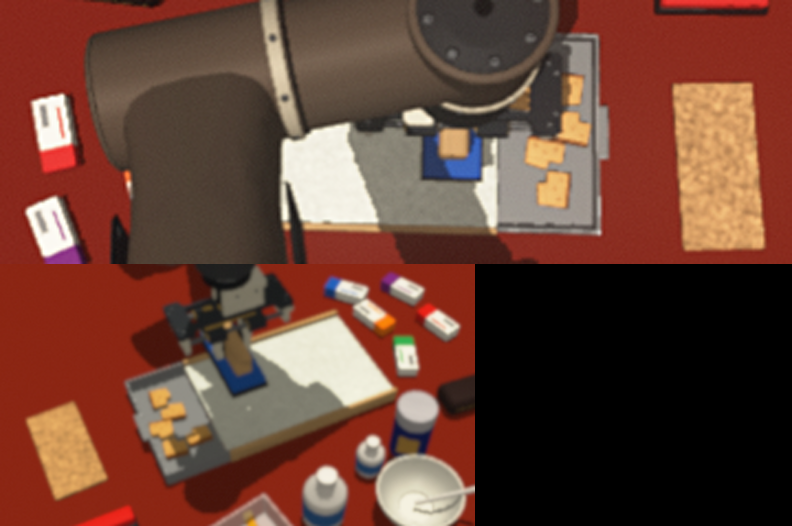

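The top view shows four pieces in the tray, with one hidden by the arm. The scene view shows five, all on the tray side of the board's end. I'll carry the scraper to the rest and check again with a clear view before setting it down.

Emit:
{"op": "arm_command", "data": {"series": [0, 0, 0, -0.07, 0.5, 0, 0, 0, 0, 0, -0.135, 1, 0, 0]}}

```text
t: 13.28
eef_pos: [0.5285, -0.1988, 0.1687]
ee_rot: [3.141, 0.0, -0.044]
force: [1.3, -0.4, -2.0]
width: 0.0295
gripper_force: 45.0
```

Emit:
{"op": "arm_command", "data": {"series": [0, 0, 0, -0.07, 0.5, 0, 0, 0, 0, 0, -0.135, 1, 0, 0]}}

```text
t: 13.52
eef_pos: [0.5099, -0.299, 0.1686]
ee_rot: [3.142, 0.0, -0.046]
force: [1.2, -0.2, -2.0]
width: 0.0296
gripper_force: 45.0
```

Emit:
{"op": "arm_command", "data": {"series": [0, 0, 0, -0.07, 0.5, 0, 0, 0, 0, 0, -0.135, 1, 0, 0, 0, 0, 0, -0.135, 1, 0, 0, 0, 0, 0, -0.135, 1, 0, 0]}}

```text
t: 14.02
eef_pos: [0.4919, -0.3966, 0.1682]
ee_rot: [-3.141, 0.001, -0.047]
force: [-0.4, -0.2, -2.6]
width: 0.0299
gripper_force: 45.0
```

```bash
python3 - <<'E'
from h import *
I=cv2.imread("pics/t5.png");H,S,V=hsv(I)
xx,yy=np.meshgrid(range(I.shape[1]),range(I.shape[0]))
b=max(blobs((H>5)&(H<28)&(S>60)&(V>100)&(xx>640)&(yy>60),500),key=len)
r=rect(world(arm.camera_model("top"),(cv2.convexHull(b).reshape(-1,2)+.5)/2.2-.5+[100,165],.006));print("rest",r)
a=np.radians((r[3]+90)%180-90)
print(arm.get_state()["eef_pos"],go([*r[0],.056],a))
cm,im=see("top");C=cm
H,S,V=hsv(im)
xx,yy=np.meshgrid(range(560),range(420))
for z,n in((.031,"board"),(.014,"tray")):
  ru=(H>8)&(H<25)&(S>90)&(V>100)&(xx>196)&(xx<373)&(yy>184)&(yy<262)
for b in blobs(ru,15):print(cv2.contourArea(b),rect(world(cm,b,.014))[:3],b.min(0),b.max(0))
cv2.imwrite("pics/t6.png",cv2.resize(im[165:285,180:400],None,fx=3.4,fy=3.4,interpolation=2))
E
```

```text
rest (array([ 0.49546234, -0.40077701]), 194.40452575683594, 95.08672332763672, -0.072845458984375)
[ 0.49188209 -0.3966489   0.1681685 ] (array([-0.00035567,  0.00064091, -0.02930594]), array([0.03885781, 0.04014237, 1.12162462]))
43.0 (array([ 0.51247076, -0.19833701]), 33.27423095703125, 11.493826866149902) [342 228] [348 241]
174.5 (array([ 0.57970612, -0.18518188]), 43.32643508911133, 30.983675003051758) [330 202] [347 214]
43.0 (array([ 0.59305658, -0.22007324]), 28.47570037841797, 15.221717834472656) [349 197] [355 208]
```

View pics/t6.png

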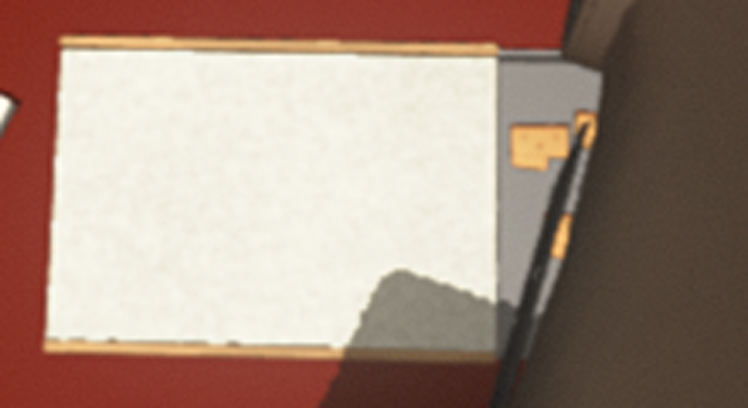

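The board is clear and the fifth piece lies wholly in the tray. I'll set the scraper on the rest, centred at (0.494, −0.401) with yaw 0.

Emit:
{"op": "arm_command", "data": {"series": [0, 0, -0.03, 0.02, 0.045, 0.4, 0, 0, 0, -0.03, 0.02, 0.045, 0.8, 0, 0, 0, -0.03, 0.02, 0.045, 0.95, 0, 0, 0, -0.03, 0.02, 0.045, 0.95, 0, 0, 0, -0.03, 0.02, 0.045, 0.95, 0]}}

```text
t: 14.7
eef_pos: [0.4958, -0.401, 0.0755]
ee_rot: [3.14, -0.002, 0.003]
force: [1.0, 0.6, -1.5]
width: 0.0298
gripper_force: 45.0
```

Emit:
{"op": "arm_command", "data": {"series": [0, 0, 0, 0, 0, 0.1, 0, 0, 0, 0, 0, 0, 0.15, 0, 0, 0, 0, 0, 0, 0.2, 0, 0, 0, 0, 0, 0, 0.205, 0, 0, 0, 0, 0, 0, 0.205, 0]}}

```text
t: 15.32
eef_pos: [0.4945, -0.4007, 0.0533]
ee_rot: [-3.142, 0.0, 0.002]
force: [0.0, 1.2, -1.2]
width: 0.0297
gripper_force: 45.0
```

Emit:
{"op": "arm_command", "data": {"series": [0, 0, 0, 0, 0, 0.006, 0, 0, 0, 0, 0, 0, 0.006, 0, 0, 0, 0, 0, 0, 0.006, 0.7, 0, 0, 0, 0, 0, 0.006, 0.7, 0, 0, 0, 0, 0, 0.006, 0.7, 0, 0, 0, 0, 0, 0.006, 0.7]}}

```text
t: 16.08
eef_pos: [0.4945, -0.4007, 0.0528]
ee_rot: [3.142, -0.0, 0.002]
force: [-0.1, -0.3, -0.2]
width: 0.0599
gripper_force: 0.0
```

Emit:
{"op": "arm_command", "data": {"series": [0, 0, 0, 0, 0, -0.3, 0.8, 0, 0, 0, 0, 0, -0.6, 0.8, 0, 0, 0, 0, 0, -1, 0.8, 0, 0, 0, 0, 0, -1, 0.8]}}

```text
t: 16.58
eef_pos: [0.4964, -0.4017, 0.1566]
ee_rot: [3.138, -0.006, 0.002]
force: [-0.3, -0.4, 0.1]
width: 0.0704
gripper_force: 0.0
```

```bash
cat >> h.py <<'E'
COL=dict(green=(50,85),blue=(105,125),red=(174,184),orange=(8,20),purple=(130,160))
C=np.array([.5458,.0147]);A=np.radians(-2.6);BX=np.array([np.cos(A),np.sin(A)]);BY=np.array([-np.sin(A),np.cos(A)])
def cartons(cm,im,z=.022,roi=None):
    """white part's blob joined with the coloured band next to it"""
    H,S,V=hsv(im);yy,xx=np.mgrid[:420,:560];out={}
    roi=np.ones_like(H,bool) if roi is None else (xx>=roi[0])&(xx<roi[2])&(yy>=roi[1])&(yy<roi[3])
    desk=((H<6)|(H>172))&(S>120)&(V<175)
    m=cv2.morphologyEx(((~desk)&roi&(V>60)).astype(np.uint8),cv2.MORPH_OPEN,np.ones((3,3)))
    for b in blobs(m,60):
        P=world(cm,b,z);c,l,w,y=rect(P)
        if not(60<l<100 and 25<w<52):continue
        k=cv2.fillPoly(np.zeros((420,560),np.uint8),[b],1)>0;best=None
        for n,(lo,hi) in COL.items():
            h=np.where(H<4,H+180,H);q=k&(h>=lo)&(h<=hi)&(S>110)&(V>60)
            if best is None or q.sum()>best[1]:best=(n,q.sum(),q)
        d=world(cm,np.argwhere(best[2])[:,::-1].astype(float),z).mean(0)-c
        u=np.array([np.cos(np.radians(y)),np.sin(np.radians(y))])
        if d@u<0:y+=180
        out[best[0]]=(c.round(4),round(l,1),round(w,1),round((y+180)%360-180,1),(np.hypot(*d)*1000).round(1))
    return out
E
python3 - <<'E'
from h import *
print(arm.get_state()["eef_pos"],arm.get_state()["width"])
cm=arm.camera_model("top")
for k,v in cartons(cm,cv2.imread("pics/top0.png"),roi=(100,180,190,315)).items():print(k,*v)
_,im=see("top");print()
for k,v in cartons(cm,im,roi=(100,180,190,315)).items():print(k,*v)
H,S,V=hsv(im);print(H[235,124],S[235,124],V[235,124],H[200,140],S[200,140],V[200,140])
bl=(H>100)&(H<130)&(S>120);bl[:, :395]=0;bl[:,450:]=0;bl[:195]=0;bl[290:]=0
for b in blobs(bl,100):print("sole",rect(world(cm,cv2.convexHull(b).reshape(-1,2),.028)))
E
```

```text
[ 0.49635986 -0.40171698  0.15657378] 0.07038162672654341
blue [0.3809 0.243 ] 89.3 43.3 -141.7 30.2
purple [0.4292 0.3534] 89.1 45.3 -157.0 30.8
orange [0.4761 0.2516] 89.5 44.7 11.3 28.9
red [0.5481 0.3581] 87.0 45.5 -169.7 30.2
green [0.593  0.2466] 89.9 46.5 153.2 30.0

blue [0.3808 0.2431] 89.4 43.4 -142.2 30.2
purple [0.4293 0.3531] 89.1 44.8 -156.8 30.7
orange [0.4762 0.2508] 89.7 44.6 11.6 29.0
red [0.5482 0.3576] 87.3 45.2 -168.7 30.9
green [0.593  0.2466] 89.9 46.7 153.2 29.7
1 196 238 3 196 138
sole (array([ 0.43491696, -0.40599265]), 41.66788864135742, 21.81051254272461, 89.14376831054688)
```

The scraper is back on its rest and released. The carton outlines run a few mm large because side faces show, so I'll correct the centres for that. Next, travel to the orange carton.

Emit:
{"op": "arm_command", "data": {"series": [0, 0, 0, 0, -0.5, -0.2, 0.8, 0, 0, 0, 0, -1, -0.5, 0.8]}}

```text
t: 16.88
eef_pos: [0.493, -0.2995, 0.2009]
ee_rot: [-3.14, 0.004, -0.0]
force: [1.9, -0.4, -0.4]
width: 0.0699
gripper_force: 0.0
```

Emit:
{"op": "arm_command", "data": {"series": [0, 0, 0, 0, -0.5, 0, 0.8, 0, 0, 0, 0, -1, 0, 0.8]}}

```text
t: 17.12
eef_pos: [0.4936, -0.1991, 0.2021]
ee_rot: [-3.141, 0.001, 0.001]
force: [-0.2, 0.5, 0.6]
width: 0.0699
gripper_force: 0.0
```

Emit:
{"op": "arm_command", "data": {"series": [0, 0, 0, -0.1, -0.5, 0, 0.8, 0, 0, 0, -0.2, -1, 0, 0.8]}}

```text
t: 17.38
eef_pos: [0.4731, -0.0992, 0.2017]
ee_rot: [3.142, 0.001, 0.001]
force: [1.1, 0.9, -0.3]
width: 0.0701
gripper_force: 0.0
```

Emit:
{"op": "arm_command", "data": {"series": [0, 0, 0, 0, -0.5, 0, 0.8, 0, 0, 0, 0, -1, 0, 0.8]}}

```text
t: 17.62
eef_pos: [0.473, 0.0007, 0.202]
ee_rot: [3.141, 0.001, 0.002]
force: [0.7, -0.6, -0.9]
width: 0.07
gripper_force: 0.0
```

Emit:
{"op": "arm_command", "data": {"series": [0, 0, 0, 0, -0.5, 0, 0.8, 0, 0, 0, 0, -1, 0, 0.8]}}

```text
t: 17.88
eef_pos: [0.473, 0.1007, 0.2019]
ee_rot: [3.141, 0.001, 0.002]
force: [0.5, -0.5, 0.4]
width: 0.0704
gripper_force: 0.0
```

Emit:
{"op": "arm_command", "data": {"series": [0, 0, 0, 0, -0.5, 0, 0.8, 0, 0, 0, 0, -1, 0, 0.8, 0, 0, 0, 0, -1, 0, 0.8]}}

```text
t: 18.25
eef_pos: [0.4731, 0.2019, 0.2015]
ee_rot: [3.141, 0.001, 0.005]
force: [-0.2, -0.3, -0.3]
width: 0.0698
gripper_force: 0.0
```

```bash
cat >> h.py <<'E'
def fix(c,cam):  # outline at top height includes side faces towards the camera
    return c+(c-cam)*.022/1.25/2
E
python3 - <<'E'
from h import *
cm,im=see("top")
D=cartons(cm,im,roi=(100,180,190,315))
for k,v in D.items():print(k,fix(v[0],cm["pose"][:2,3]).round(4),*v[1:])
s=arm.get_state();print(s["t"],s["eef_pos"],s["ee_rot"],go([.477,.2534,.1],np.radians(11.6)))
cm,im=see("wrist")
for k,v in cartons(cm,im,roi=(0,0,560,230)).items():print("w",k,*v)
E
```

```text
blue [0.3806 0.2457] 89.3 42.7 -141.7 30.1
green [0.5961 0.2473] 86.2 47.0 150.8 31.0
18.3 [0.4728694  0.20035462 0.201457  ] [3.14026921e+00 1.71728993e-03 3.94308985e-03] (array([ 0.00073125,  0.0011733 , -0.12637787]), array([ 0.04513951, -0.53162892,  1.01379129]))
w orange [0.4806 0.2523] 91.1 45.4 8.7 20.8
w red [0.5471 0.3554] 85.9 46.3 -168.6 25.6
```

Emit:
{"op": "arm_command", "data": {"series": [0, 0, -0.126, 0.045, -0.53, 0.5, 0.7, 0, 0, -0.126, 0.045, -0.53, 1, 0.7, 0, 0, -0.126, 0.045, -0.53, 1, 0.7, 0, 0, -0.126, 0.045, -0.53, 1, 0.7]}}

```text
t: 18.85
eef_pos: [0.4787, 0.2517, 0.1039]
ee_rot: [3.141, -0.001, 0.199]
force: [0.3, 0.4, 0.8]
width: 0.0613
gripper_force: 0.0
```

Emit:
{"op": "arm_command", "data": {"series": [0, 0, 0, 0, 0, 0.3, 0.7, 0, 0, 0, 0, 0, 0.6, 0.7, 0, 0, 0, 0, 0, 0.76, 0.7, 0, 0, 0, 0, 0, 0.76, 0.7, 0, 0, 0, 0, 0, 0.76, 0.7]}}

```text
t: 19.48
eef_pos: [0.4788, 0.2529, 0.0282]
ee_rot: [-3.14, -0.002, 0.2]
force: [-0.1, 0.4, 0.5]
width: 0.0613
gripper_force: 0.0
```

Emit:
{"op": "arm_command", "data": {"series": [0, 0, 0, 0, 0, 0, 0.3, 0, 0, 0, 0, 0, 0, 0.3, 0, 0, 0, 0, 0, 0, 0.3, 0, 0, 0, 0, 0, 0, 0.3, 0, 0, 0, 0, 0, 0, 0.3, 0, 0, 0, 0, 0, 0, 0.3], "force": 25}}

```text
t: 20.23
eef_pos: [0.478, 0.2525, 0.027]
ee_rot: [-3.141, -0.0, 0.2]
force: [-1.5, 0.3, 5.4]
width: 0.0357
gripper_force: 25.0
```

Emit:
{"op": "arm_command", "data": {"series": [0, 0, 0, 0, 0, -0.3, 0.3, 0, 0, 0, 0, 0, -0.7, 0.3, 0, 0, 0, 0, 0, -1, 0.3, 0, 0, 0, 0, 0, -1, 0.3]}}

```text
t: 20.72
eef_pos: [0.479, 0.2533, 0.1289]
ee_rot: [-3.139, -0.004, 0.2]
force: [-0.1, -0.5, -1.4]
width: 0.0363
gripper_force: 25.0
```

```bash
cat >> h.py <<'E'
def slot(y,x=0):return C+BX*x+BY*y
E
python3 - <<'E'
from h import *
s=arm.get_state();print(s["width"],s["gripper_force"],s["eef_pos"]);p=slot(-.132);print(p,go([*p,.12],A))
E
```

```text
0.036252536975655884 24.999941289424896 [0.47901224 0.25329014 0.12893929]
[ 0.53981209 -0.11716412] (array([-0.00189839, -0.0022443 ,  0.15603232]), array([-0.1393631 ,  3.75174137,  0.07939348]))
```

Emit:
{"op": "arm_command", "data": {"series": [0, 0, 0.1, 0, 0, 0, 0.3, 0, 0, 0.156, 0, 0, 0, 0.3]}}

```text
t: 20.98
eef_pos: [0.4774, 0.2518, 0.1255]
ee_rot: [3.141, 0.001, -0.05]
force: [0.5, -0.7, -0.0]
width: 0.0354
gripper_force: 25.0
```

Emit:
{"op": "arm_command", "data": {"series": [0, 0, 0, 0.1, 0.46, 0, 0.3, 0, 0, 0, 0.194, 0.92, 0, 0.3]}}

```text
t: 21.22
eef_pos: [0.4925, 0.1584, 0.1253]
ee_rot: [3.14, 0.002, -0.044]
force: [1.8, 0.2, 0.1]
width: 0.0358
gripper_force: 25.0
```

Emit:
{"op": "arm_command", "data": {"series": [0, 0, 0, 0.1, 0.46, 0, 0.3, 0, 0, 0, 0.194, 0.92, 0, 0.3]}}

```text
t: 21.48
eef_pos: [0.5078, 0.0651, 0.1255]
ee_rot: [3.141, 0.002, -0.045]
force: [1.5, 0.2, -0.4]
width: 0.0358
gripper_force: 25.0
```

Emit:
{"op": "arm_command", "data": {"series": [0, 0, 0, 0.1, 0.46, 0, 0.3, 0, 0, 0, 0.194, 0.92, 0, 0.3]}}

```text
t: 21.72
eef_pos: [0.523, -0.0277, 0.1255]
ee_rot: [3.141, 0.002, -0.046]
force: [0.4, 0.5, -1.0]
width: 0.0363
gripper_force: 25.0
```

Emit:
{"op": "arm_command", "data": {"series": [0, 0, 0, 0.1, 0.46, 0, 0.3, 0, 0, 0, 0.194, 0.92, 0, 0.3, 0, 0, 0, 0.194, 0.92, 0, 0.3, 0, 0, 0, 0.194, 0.92, 0, 0.3]}}

```text
t: 22.22
eef_pos: [0.538, -0.119, 0.1256]
ee_rot: [3.142, 0.002, -0.047]
force: [-0.6, 0.7, 0.3]
width: 0.0357
gripper_force: 25.0
```

```bash
python3 - <<'E'
from h import *
s=arm.get_state();print(s["width"],s["gripper_force"],s["eef_pos"]);p=slot(-.132);print(p,go([*p,.048],A))
see("wrist","w7")
E
```

```text
0.03565925520187012 25.00002533197403 [ 0.53801204 -0.11897072  0.12558549]
[ 0.53981209 -0.11716412] (array([ 5.12711404e-06,  1.15886240e-03, -8.18001495e-04]), array([ 0.01855046, -0.0188932 ,  0.7758222 ]))
```

View pics/w7.png

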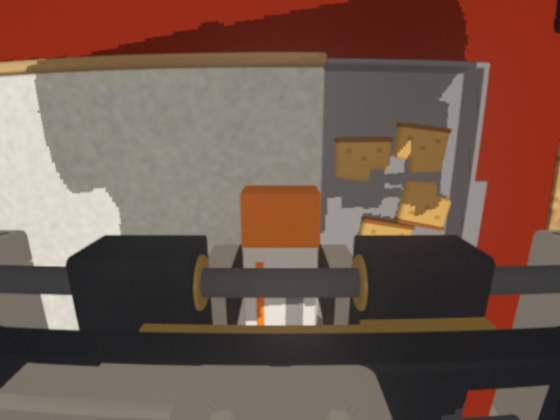

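The orange carton is held square with its band at the far end, at about (280,215). All rusks are in the tray. I'll lower and release.

Emit:
{"op": "arm_command", "data": {"series": [0, 0, 0, 0.02, -0.02, 0.3, 0.3, 0, 0, 0, 0.02, -0.02, 0.6, 0.3, 0, 0, 0, 0.02, -0.02, 0.74, 0.3, 0, 0, 0, 0.02, -0.02, 0.775, 0.3, 0, 0, 0, 0.02, -0.02, 0.785, 0.3, 0, 0, 0, 0.02, -0.02, 0.785, 0.3]}}

```text
t: 23.02
eef_pos: [0.5414, -0.1168, 0.0491]
ee_rot: [-3.141, -0.002, -0.045]
force: [-0.9, -0.1, -0.0]
width: 0.0356
gripper_force: 25.0
```

Emit:
{"op": "arm_command", "data": {"series": [0, 0, 0, 0, 0, 0, 0.5, 0, 0, 0, 0, 0, 0, 0.5, 0, 0, 0, 0, 0, 0, 0.5, 0, 0, 0, 0, 0, -0.15, 0.5, 0, 0, 0, 0, 0, -0.5, 0.5, 0, 0, 0, 0, 0, -1, 0.5, 0, 0, 0, 0, 0, -1, 0.7]}}

```text
t: 23.9
eef_pos: [0.5436, -0.1169, 0.1535]
ee_rot: [-3.141, -0.009, -0.045]
force: [-0.1, 0.0, -0.5]
width: 0.0495
gripper_force: 0.0
```

```bash
python3 - <<'E'
from h import *
s=arm.get_state();print(s["width"],s["eef_pos"],s["ee_rot"],s["q"][5]);
p=fix(np.array([.593,.2466]),np.array([.3866,-.0454]));print(p,go([*p,.12],np.radians(-27)))
E
```

```text
0.049473008868992155 [ 0.54360423 -0.11694823  0.15350149] [-3.14106575 -0.00872972 -0.04473198] 1.384242903777744
[0.59481632 0.2491696 ] (array([-0.00151549, -0.00540148,  0.27152246]), array([ 0.34495373, -3.68023788,  0.33997823]))
```

Emit:
{"op": "arm_command", "data": {"series": [0, 0, 0, 0.04, -0.46, 0, 0.7, 0, 0, 0, 0.086, -0.92, 0, 0.7]}}

```text
t: 24.15
eef_pos: [0.5536, -0.0248, 0.1489]
ee_rot: [-3.141, -0.001, -0.047]
force: [1.5, -0.1, 0.2]
width: 0.0609
gripper_force: 0.0
```

Emit:
{"op": "arm_command", "data": {"series": [0, 0, 0, 0.04, -0.46, 0, 0.7, 0, 0, 0, 0.086, -0.92, 0, 0.7]}}

```text
t: 24.4
eef_pos: [0.5663, 0.0675, 0.1488]
ee_rot: [-3.141, -0.0, -0.046]
force: [0.2, -0.6, 0.0]
width: 0.0613
gripper_force: 0.0
```

Emit:
{"op": "arm_command", "data": {"series": [0, 0, 0, 0.04, -0.46, 0, 0.7, 0, 0, 0, 0.086, -0.92, 0, 0.7]}}

```text
t: 24.65
eef_pos: [0.5791, 0.1591, 0.1487]
ee_rot: [-3.141, -0.0, -0.045]
force: [0.2, -0.3, -0.6]
width: 0.0616
gripper_force: 0.0
```

Emit:
{"op": "arm_command", "data": {"series": [0, 0, 0.1, 0.04, -0.46, 0, 0.7, 0, 0, 0.2, 0.086, -0.92, 0, 0.7, 0, 0, 0.27, 0.086, -0.92, 0.1, 0.7, 0, 0, 0.27, 0.086, -0.92, 0.2, 0.7, 0, 0, 0.27, 0.086, -0.92, 0.2, 0.7]}}

```text
t: 25.28
eef_pos: [0.5913, 0.2482, 0.1273]
ee_rot: [3.14, 0.001, -0.468]
force: [-0.2, -1.1, 0.2]
width: 0.0614
gripper_force: 0.0
```

```bash
python3 - <<'E'
from h import *
cm,im=see("top")
for k,v in cartons(cm,im,roi=(100,180,190,315)).items():print(k,fix(v[0],cm["pose"][:2,3]).round(4),*v[1:])
s=arm.get_state();print(s["eef_pos"],s["ee_rot"],go([.5948,.2492,.027],np.radians(-27)))
see("wrist","w8")
E
```

```text
blue [0.3807 0.2456] 89.4 42.9 -141.8 30.1
purple [0.4294 0.3568] 89.3 45.5 -159.2 30.7
red [0.5492 0.361 ] 86.0 45.1 -169.2 25.6
[0.5916946  0.24832033 0.12798965] [ 3.14066833e+00  3.33721126e-04 -4.68243440e-01] (array([0.00058876, 0.00021157, 0.00190707]), array([ 0.02407834, -0.0227986 ,  1.00986785]))
```

View pics/w8.png

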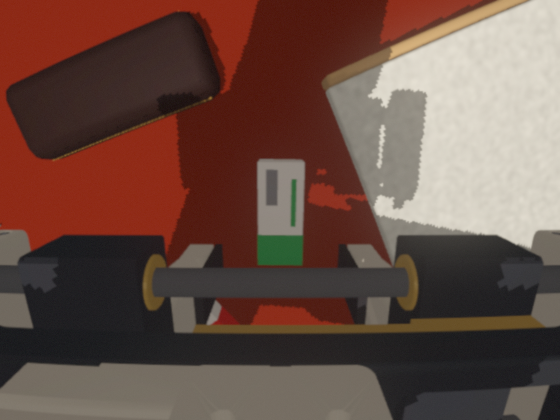

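The green carton is aligned with the tool, columns 258–304 and rows 160–264. It looks further ahead than expected, so I'll check by ray casting.

```bash
python3 - <<'E'
from h import *
cm=arm.camera_model("wrist");im=cv2.imread("pics/w8.png")
print(cartons(cm,im,roi=(225,140,340,268)))
P=world(cm,[(258,160),(304,160),(303,264),(258,264)],.022);print(P,P.mean(0),np.hypot(*(P[0]-P[3])))
p=P.mean(0);print(go([*p,.027],np.radians(-26.6)))
E
```

```text
{'green': (array([0.5936, 0.2469]), 88.8, 40.3, 153.1, np.float64(27.5))}
[[0.63925182 0.2421705 ]
 [0.62341786 0.21090229]
 [0.54672885 0.24883833]
 [0.56361076 0.2821664 ]] [0.59325232 0.24601938] 0.08556424935503322
(array([ 6.96303266e-05, -8.18704685e-05, -2.78350188e-03]), array([0.022162  , 0.01639363, 1.01464844]))
```

Centre (0.5935, 0.2465) and length 85.5 mm agree with the estimate. I'll grasp it.

Emit:
{"op": "arm_command", "data": {"series": [0, 0, 0, 0.022, 0.01, 0.4, 0.7, 0, 0, 0, 0.022, 0.01, 0.8, 0.7, 0, 0, 0, 0.022, 0.01, 1, 0.7, 0, 0, 0, 0.022, 0.01, 1, 0.7]}}

```text
t: 25.88
eef_pos: [0.5929, 0.2462, 0.0271]
ee_rot: [3.139, 0.001, -0.47]
force: [-0.4, 0.3, 0.6]
width: 0.0612
gripper_force: 0.0
```

Emit:
{"op": "arm_command", "data": {"series": [0, 0, 0, 0, 0, 0.01, 0.3, 0, 0, 0, 0, 0, 0.01, 0.3, 0, 0, 0, 0, 0, 0.01, 0.3, 0, 0, 0, 0, 0, 0.01, 0.3, 0, 0, 0, 0, 0, 0.01, 0.3, 0, 0, 0, 0, 0, 0.01, 0.3], "force": 25}}

```text
t: 26.62
eef_pos: [0.5938, 0.2475, 0.0282]
ee_rot: [-3.141, -0.001, -0.469]
force: [-1.1, -0.7, 6.3]
width: 0.0359
gripper_force: 25.0
```

Emit:
{"op": "arm_command", "data": {"series": [0, 0, 0, 0, 0, -0.4, 0.3, 0, 0, 0, 0, 0, -0.8, 0.3, 0, 0, 0, 0, 0, -1, 0.3, 0, 0, 0, 0, 0, -1, 0.3]}}

```text
t: 27.12
eef_pos: [0.5942, 0.2479, 0.1291]
ee_rot: [-3.138, -0.002, -0.469]
force: [-0.5, 0.6, -0.6]
width: 0.0359
gripper_force: 25.0
```

```bash
python3 - <<'E'
from h import *
s=arm.get_state();print(s["width"],s["gripper_force"],s["eef_pos"],s["q"][5]);p=slot(-.066);print(p,go([*p,.125],A+np.pi),go([*p,.125]))
E
```

```text
0.03592092406651822 24.97360199689865 [0.59419221 0.2478733  0.12910626] 0.4035103572159053
[ 0.54280604 -0.05123206] (array([-0.00193249,  0.00261139,  1.73001148]), array([0.89487598, 2.90004615, 0.03271747])) (array([-2.12940222e-03, -9.63828133e-04,  1.61193553e-06]), array([0.89487598, 2.90004615, 0.03271747]))
```

Emit:
{"op": "arm_command", "data": {"series": [0, 0, 0.11, 0.11, 0.12, 0, 0.3, 0, 0, 0.22, 0.22, 0.25, 0, 0.3, 0, 0, 0.33, 0.33, 0.37, 0, 0.3, 0, 0, 0.44, 0.45, 0.5, 0, 0.3, 0, 0, 0.55, 0.56, 0.62, 0, 0.3, 0, 0, 0.66, 0.67, 0.75, 0, 0.3, 0, 0, 0.77, 0.78, 0.87, 0, 0.3, 0, 0, 0.865, 0.89, 1, 0, 0.3]}}

```text
t: 28.12
eef_pos: [0.6269, 0.117, 0.1255]
ee_rot: [3.14, -0.001, -1.834]
force: [0.1, 0.9, 0.0]
width: 0.0364
gripper_force: 25.0
```

Emit:
{"op": "arm_command", "data": {"series": [0, 0, 0.11, 0.12, 0.03, 0, 0.3, 0, 0, 0.22, 0.25, 0.05, 0, 0.3, 0, 0, 0.33, 0.37, 0.08, 0, 0.3, 0, 0, 0.44, 0.5, 0.1, 0, 0.3, 0, 0, 0.55, 0.62, 0.13, 0, 0.3, 0, 0, 0.66, 0.75, 0.16, 0, 0.3, 0, 0, 0.77, 0.87, 0.18, 0, 0.3, 0, 0, 0.865, 0.98, 0.21, 0, 0.3]}}

```text
t: 29.12
eef_pos: [0.5813, 0.0278, 0.1257]
ee_rot: [-3.141, -0.002, 3.091]
force: [1.3, 0.2, -1.3]
width: 0.0359
gripper_force: 25.0
```

```bash
python3 - <<'E'
from h import *
s=arm.get_state();print(s["width"],s["gripper_force"],s["eef_pos"],s["q"][5]);p=slot(-.066);print(p,go([*p,.1],A+np.pi))
E
```

```text
0.03594692857234984 24.96841549873352 [0.58126489 0.02778928 0.12572518] -2.004991974539589
[ 0.54280604 -0.05123206] (array([-0.00036234, -0.00134246, -0.00362776]), array([ 0.34319941, -0.8086696 ,  0.25844071]))
```

Emit:
{"op": "arm_command", "data": {"series": [0, 0, -0.004, 0.17, -0.4, 0, 0.3, 0, 0, -0.004, 0.343, -0.81, 0, 0.3, 0, 0, -0.004, 0.343, -0.81, 0.25, 0.3, 0, 0, -0.004, 0.343, -0.81, 0.25, 0.3, 0, 0, -0.004, 0.343, -0.81, 0.25, 0.3]}}

```text
t: 29.75
eef_pos: [0.5445, -0.0508, 0.1021]
ee_rot: [-3.141, -0.001, 3.103]
force: [0.9, 0.3, -0.0]
width: 0.0354
gripper_force: 25.0
```

```bash
python3 - <<'E'
from h import *
s=arm.get_state();print(s["width"],s["eef_pos"]);p=slot(-.066);print(go([*p,.048],A+np.pi))
E
```

```text
0.035445882344861394 [ 0.54446628 -0.05077973  0.10209995]
(array([-0.00026817, -0.0004597 ,  0.00429429]), array([ 0.01602386, -0.00493453,  0.54101338]))
```

Emit:
{"op": "arm_command", "data": {"series": [0, 0, 0.004, 0.016, -0.005, 0.3, 0.3, 0, 0, 0.004, 0.016, -0.005, 0.5, 0.3, 0, 0, 0.004, 0.016, -0.005, 0.54, 0.3, 0, 0, 0.004, 0.016, -0.005, 0.545, 0.3, 0, 0, 0.004, 0.016, -0.005, 0.545, 0.3]}}

```text
t: 30.38
eef_pos: [0.5435, -0.0511, 0.0485]
ee_rot: [3.141, 0.001, 3.097]
force: [0.8, 0.2, -1.4]
width: 0.0357
gripper_force: 25.0
```

Emit:
{"op": "arm_command", "data": {"series": [0, 0, 0, 0, 0, 0, 0.5, 0, 0, 0, 0, 0, 0, 0.5, 0, 0, 0, 0, 0, 0, 0.5, 0, 0, 0, 0, 0, -0.15, 0.5, 0, 0, 0, 0, 0, -0.5, 0.5, 0, 0, 0, 0, 0, -1, 0.5, 0, 0, 0, 0, 0, -1, 0.7]}}

```text
t: 31.25
eef_pos: [0.5454, -0.0511, 0.1529]
ee_rot: [3.14, 0.008, 3.097]
force: [-0.2, -0.4, 0.4]
width: 0.0491
gripper_force: 0.0
```

Emit:
{"op": "arm_command", "data": {"series": [0, 0, 0, 0.3, 0.5, 0, 0.7, 0, 0, 0, 0.58, 0.96, 0, 0.7]}}

```text
t: 31.5
eef_pos: [0.4883, 0.0476, 0.1479]
ee_rot: [3.141, 0.0, 3.094]
force: [0.8, 1.5, -1.2]
width: 0.0609
gripper_force: 0.0
```

Emit:
{"op": "arm_command", "data": {"series": [0, 0, 0, 0.3, 0.5, 0, 0.7, 0, 0, 0, 0.58, 0.96, 0, 0.7]}}

```text
t: 31.75
eef_pos: [0.4345, 0.1469, 0.1481]
ee_rot: [3.141, 0.0, 3.096]
force: [1.1, 0.8, 0.2]
width: 0.0613
gripper_force: 0.0
```

Emit:
{"op": "arm_command", "data": {"series": [0, 0, -0.1, 0.3, 0.5, 0, 0.7, 0, 0, -0.2, 0.58, 0.96, 0, 0.7, 0, 0, -0.3, 0.58, 0.96, 0, 0.7, 0, 0, -0.4, 0.58, 0.96, 0, 0.7, 0, 0, -0.45, 0.58, 0.96, 0.1, 0.7, 0, 0, -0.45, 0.58, 0.96, 0.2, 0.7]}}

```text
t: 32.5
eef_pos: [0.3819, 0.2442, 0.1276]
ee_rot: [3.141, 0.0, -2.481]
force: [-0.2, -0.6, -0.3]
width: 0.0612
gripper_force: 0.0
```

```bash
cat >> h.py <<'E'
def wcart(roi=(120,60,460,268)):
    cm,im=see("wrist");print("wrist",cartons(cm,im,roi=roi));
def tcart():
    cm,im=see("top")
    for k,v in cartons(cm,im,roi=(100,175,340,315)).items():print("top",k,fix(v[0],cm["pose"][:2,3]).round(4),*v[1:])
E
python3 - <<'E'
from h import *
wcart();tcart()
s=arm.get_state();print(s["t"],s["eef_pos"],s["ee_rot"],s["q"][5],go([.3808,.245,.027],np.radians(-141.8)))
E
```

```text
wrist {'blue': (array([0.3784, 0.2429]), 87.9, 38.2, -141.8, np.float64(26.9))}
top red [0.5499 0.3613] 87.3 45.0 -168.7 30.8
32.6 [0.38142554 0.24342724 0.12670569] [-3.14117988e+00 -2.03867871e-03 -2.48256969e+00] -1.9169952460946538 (array([-0.00025779, -0.00129887, -0.00489713]), array([-0.00671791,  0.01667616,  0.99703848]))
```

Emit:
{"op": "arm_command", "data": {"series": [0, 0, -0.004, 0, 0.012, 0.4, 0.7, 0, 0, -0.004, 0, 0.012, 0.8, 0.7, 0, 0, -0.004, 0, 0.012, 0.99, 0.7, 0, 0, -0.004, 0, 0.012, 0.99, 0.7]}}

```text
t: 33.1
eef_pos: [0.3808, 0.2442, 0.0277]
ee_rot: [-3.14, -0.003, -2.475]
force: [-0.1, -0.4, -0.0]
width: 0.0617
gripper_force: 0.0
```

Emit:
{"op": "arm_command", "data": {"series": [0, 0, 0, 0, 0, 0, 0.3, 0, 0, 0, 0, 0, 0, 0.3, 0, 0, 0, 0, 0, 0, 0.3, 0, 0, 0, 0, 0, 0, 0.3, 0, 0, 0, 0, 0, 0, 0.3, 0, 0, 0, 0, 0, 0, 0.3], "force": 25}}

```text
t: 33.85
eef_pos: [0.3815, 0.2455, 0.0294]
ee_rot: [3.141, 0.001, -2.474]
force: [-1.2, -0.5, 7.9]
width: 0.0361
gripper_force: 25.0
```

Emit:
{"op": "arm_command", "data": {"series": [0, 0, 0, 0, 0, -0.4, 0.3, 0, 0, 0, 0, 0, -0.8, 0.3, 0, 0, 0, 0, 0, -1, 0.3, 0, 0, 0, 0, 0, -1, 0.3]}}

```text
t: 34.35
eef_pos: [0.3818, 0.2459, 0.1303]
ee_rot: [3.14, 0.004, -2.474]
force: [0.0, -0.6, -0.4]
width: 0.0357
gripper_force: 25.0
```

```bash
cat >> h.py <<'E'
def carry(y,yaw=A):
    s=arm.get_state();p=slot(y);print(s["t"],s["width"],s["gripper_force"],s["eef_pos"],s["q"][5]);t,d=go([*p,.125],yaw);print("to slot",t,d)
    h=s["ee_rot"][2];dy=(yaw-h+np.pi)%(2*np.pi)-np.pi
    w=p-s["eef_pos"][:2]
    for f in (.5,1):
        g=h+dy*f;print("frame after turn",f,"total shift",(w[0]*np.cos(g)+w[1]*np.sin(g))*10,(w[0]*np.sin(g)-w[1]*np.cos(g))*10)
E
python3 -c "
from h import *
carry(0)"
```

```text
34.35 0.035719292349927476 24.99980002641678 [0.38176827 0.24594643 0.13033939] -1.9115418660811447
to slot [-0.00254446  0.0020761  -1.54604893] [ 0.14392234 -2.83158019  0.04922202]
frame after turn 0.5 total shift 2.7036142198039625 -0.8535818849830761
frame after turn 1 total shift 1.743528984169466 2.2356740740229646
```

Emit:
{"op": "arm_command", "data": {"series": [0, 0, -0.1, 0.01, -0.12, 0, 0.3, 0, 0, -0.2, 0.01, -0.24, 0, 0.3, 0, 0, -0.3, 0.02, -0.36, 0, 0.3, 0, 0, -0.4, 0.02, -0.48, 0, 0.3, 0, 0, -0.5, 0.03, -0.6, 0, 0.3, 0, 0, -0.6, 0.04, -0.72, 0, 0.3, 0, 0, -0.7, 0.04, -0.84, 0, 0.3, 0, 0, -0.773, 0.05, -0.94, 0, 0.3]}}

```text
t: 35.35
eef_pos: [0.4352, 0.1674, 0.1275]
ee_rot: [3.14, -0.001, -1.256]
force: [-0.4, 0.3, -0.7]
width: 0.0357
gripper_force: 25.0
```

Emit:
{"op": "arm_command", "data": {"series": [0, 0, -0.1, 0.11, -0.04, 0, 0.3, 0, 0, -0.2, 0.22, -0.07, 0, 0.3, 0, 0, -0.3, 0.33, -0.11, 0, 0.3, 0, 0, -0.4, 0.45, -0.14, 0, 0.3, 0, 0, -0.5, 0.56, -0.18, 0, 0.3, 0, 0, -0.6, 0.67, -0.21, 0, 0.3, 0, 0, -0.7, 0.78, -0.25, 0, 0.3, 0, 0, -0.773, 0.9, -0.285, 0, 0.3]}}

```text
t: 36.35
eef_pos: [0.4897, 0.0906, 0.1274]
ee_rot: [3.141, 0.002, -0.041]
force: [-0.3, 0.1, -1.0]
width: 0.0356
gripper_force: 25.0
```

Emit:
{"op": "arm_command", "data": {"series": [0, 0, 0, 0.3, 0.37, 0, 0.3, 0, 0, 0, 0.58, 0.74, 0, 0.3, 0, 0, 0, 0.58, 0.74, 0.2, 0.3, 0, 0, 0, 0.58, 0.74, 0.2, 0.3]}}

```text
t: 36.85
eef_pos: [0.5431, 0.0136, 0.1062]
ee_rot: [3.14, 0.005, -0.047]
force: [-0.9, -0.4, -0.5]
width: 0.0359
gripper_force: 25.0
```

```bash
python3 - <<'E'
from h import *
s=arm.get_state();print(s["width"],s["eef_pos"]);p=slot(0);print(go([*p,.049],A))
E
```

```text
0.03588705365903165 [0.54305388 0.01362143 0.10617064]
(array([ 0.00101718,  0.00308461, -0.00118788]), array([ 0.02969001, -0.01298647,  0.5715492 ]))
```

Emit:
{"op": "arm_command", "data": {"series": [0, 0, 0, 0.028, -0.013, 0.3, 0.3, 0, 0, 0, 0.028, -0.013, 0.5, 0.3, 0, 0, 0, 0.028, -0.013, 0.56, 0.3, 0, 0, 0, 0.028, -0.013, 0.57, 0.3, 0, 0, 0, 0.028, -0.013, 0.57, 0.3]}}

```text
t: 37.48
eef_pos: [0.5481, 0.0162, 0.0525]
ee_rot: [-3.141, -0.001, -0.045]
force: [-0.0, -0.4, 0.0]
width: 0.0357
gripper_force: 25.0
```

Emit:
{"op": "arm_command", "data": {"series": [0, 0, 0, 0, 0, 0, 0.5, 0, 0, 0, 0, 0, 0, 0.5, 0, 0, 0, 0, 0, 0, 0.5, 0, 0, 0, 0, 0, -0.15, 0.5, 0, 0, 0, 0, 0, -0.5, 0.5, 0, 0, 0, 0, 0, -1, 0.5, 0, 0, 0, 0, 0, -1, 0.7]}}

```text
t: 38.35
eef_pos: [0.5503, 0.0165, 0.157]
ee_rot: [-3.139, -0.008, -0.045]
force: [0.1, -0.1, -0.8]
width: 0.0492
gripper_force: 0.0
```

Emit:
{"op": "arm_command", "data": {"series": [0, 0, 0.12, 0, -0.12, 0, 0.7, 0, 0, 0.24, -0.01, -0.25, 0, 0.7, 0, 0, 0.35, -0.02, -0.37, 0, 0.7, 0, 0, 0.47, -0.02, -0.5, 0, 0.7, 0, 0, 0.58, -0.03, -0.62, 0, 0.7, 0, 0, 0.7, -0.03, -0.75, 0, 0.7, 0, 0, 0.81, -0.04, -0.87, 0, 0.7, 0, 0, 0.92, -0.04, -1, 0, 0.7]}}

```text
t: 39.35
eef_pos: [0.548, 0.1162, 0.1521]
ee_rot: [-3.142, 0.0, -1.496]
force: [1.4, -0.7, -0.6]
width: 0.0615
gripper_force: 0.0
```

Emit:
{"op": "arm_command", "data": {"series": [0, 0, 0.12, -0.12, -0.01, 0, 0.7, 0, 0, 0.24, -0.25, -0.02, 0, 0.7, 0, 0, 0.35, -0.37, -0.03, 0, 0.7, 0, 0, 0.47, -0.5, -0.04, 0, 0.7, 0, 0, 0.58, -0.62, -0.05, 0, 0.7, 0, 0, 0.7, -0.75, -0.06, 0, 0.7, 0, 0, 0.81, -0.87, -0.07, 0, 0.7, 0, 0, 0.92, -1, -0.08, 0, 0.7]}}

```text
t: 40.35
eef_pos: [0.548, 0.2165, 0.1521]
ee_rot: [3.142, 0.0, -2.942]
force: [0.3, -0.9, -0.2]
width: 0.0614
gripper_force: 0.0
```

```bash
python3 - <<'E'
from h import *
wcart((60,60,500,230));tcart()
s=arm.get_state();print(s["t"],s["eef_pos"],s["ee_rot"],s["q"][5],go([.549,.361,.125],np.radians(-169)))
E
```

```text
wrist {'purple': (array([0.4309, 0.3508]), 82.6, 48.5, -157.4, np.float64(26.6))}
top purple [0.4295 0.3567] 89.3 45.4 -157.5 30.6
40.45 [0.54816222 0.2171435  0.15200525] [ 3.14141986e+00  3.36222550e-04 -2.93744815e+00] -2.075164608135918 (array([0.0001113 , 0.00021337, 0.00774022]), array([-0.29975257,  1.40694778,  0.27039643]))
```

Emit:
{"op": "arm_command", "data": {"series": [0, 0, 0.007, -0.15, 0.5, 0, 0.7, 0, 0, 0.007, -0.3, 1, 0, 0.7, 0, 0, 0.007, -0.3, 1, 0.2, 0.7]}}

```text
t: 40.83
eef_pos: [0.5582, 0.3237, 0.1329]
ee_rot: [3.14, 0.003, -2.94]
force: [-0.8, -1.8, -0.8]
width: 0.0611
gripper_force: 0.0
```

Emit:
{"op": "arm_command", "data": {"series": [0, 0, 0, 0, 0.4, 0, 0.7, 0, 0, 0, 0, 0.4, 0, 0.7, 0, 0, 0, 0, 0.4, 0, 0.7, 0, 0, 0, 0, 0.4, 0, 0.7]}}

```text
t: 41.32
eef_pos: [0.5495, 0.3587, 0.132]
ee_rot: [3.142, 0.0, -2.946]
force: [-0.1, -0.1, 0.4]
width: 0.0612
gripper_force: 0.0
```

```bash
python3 - <<'E'
from h import *
cm,im=see("wrist","w9");print("wrist",cartons(cm,im,roi=(180,60,380,272)))
cv2.imwrite("pics/w9t.png",im)
cm,im=see("top");r={k:v for k,v in cartons(cm,im,roi=(190,175,340,275)).items()}
for k,v in cartons(cm,im,z=.042,roi=(100,175,190,315)).items():print("top",k,*v)
H,S,V=hsv(im);
s=arm.get_state();print(s["t"],s["eef_pos"],s["ee_rot"],go([.549,.361,.027],np.radians(-169)))
E
```

```text
wrist {}
top purple [0.4284 0.3468] 87.9 44.7 -157.0 30.4
41.425 [0.54956603 0.35876029 0.13200572] [ 3.14140421e+00  2.04318763e-04 -2.94696450e+00] (array([0.00012014, 0.00012991, 0.00168192]), array([0.00143632, 0.0228711 , 1.05006128]))
```

View pics/w9.png

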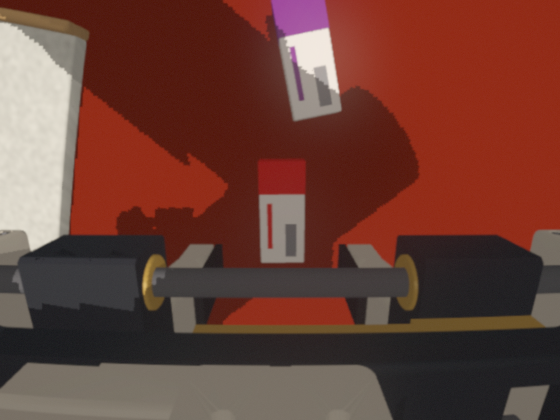

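The red carton lies square between the fingers, columns 259–306 and rows 160–262, in the same relation as the green one was. I'll descend and grasp.

Emit:
{"op": "arm_command", "data": {"series": [0, 0, 0, 0, 0.01, 0.4, 0.7, 0, 0, 0, 0, 0.01, 0.8, 0.7, 0, 0, 0, 0, 0.01, 1, 0.7, 0, 0, 0, 0, 0.01, 1, 0.7]}}

```text
t: 41.92
eef_pos: [0.5485, 0.3592, 0.0301]
ee_rot: [-3.14, -0.003, -2.947]
force: [0.1, -1.0, 0.5]
width: 0.0611
gripper_force: 0.0
```

Emit:
{"op": "arm_command", "data": {"series": [0, 0, 0, 0, 0, 0.05, 0.7, 0, 0, 0, 0, 0, 0.05, 0.3, 0, 0, 0, 0, 0, 0.05, 0.3, 0, 0, 0, 0, 0, 0.05, 0.3, 0, 0, 0, 0, 0, 0.05, 0.3, 0, 0, 0, 0, 0, 0.05, 0.3, 0, 0, 0, 0, 0, 0.05, 0.3], "force": 25}}

```text
t: 42.8
eef_pos: [0.5493, 0.3607, 0.0273]
ee_rot: [3.141, 0.001, -2.946]
force: [-1.9, 0.0, 6.8]
width: 0.0359
gripper_force: 25.0
```

Emit:
{"op": "arm_command", "data": {"series": [0, 0, 0, 0, 0, -0.4, 0.3, 0, 0, 0, 0, 0, -0.8, 0.3, 0, 0, 0, 0, 0, -1, 0.3, 0, 0, 0, 0, 0, -1, 0.3]}}

```text
t: 43.3
eef_pos: [0.5498, 0.3612, 0.1284]
ee_rot: [3.14, 0.003, -2.947]
force: [0.1, 1.0, -0.6]
width: 0.036
gripper_force: 25.0
```

```bash
python3 - <<'E'
from h import *
carry(.066)
im=cv2.imread("pics/w9.png")
s=arm.get_state()
E
```

```text
43.3 0.03604350901111638 24.990123510360718 [0.54975458 0.36119816 0.12837134] -2.2531717303726335
to slot [-0.0021936   0.00216987 -1.84703836] [ 0.55284206 -2.75074846  0.02667185]
frame after turn 0.5 total shift 2.7971080186606585 0.21911864461091884
frame after turn 1 total shift 0.11767680008642079 2.803208593592939
```

Emit:
{"op": "arm_command", "data": {"series": [0, 0, -0.12, 0.02, -0.12, 0, 0.3, 0, 0, -0.24, 0.05, -0.24, 0, 0.3, 0, 0, -0.35, 0.07, -0.36, 0, 0.3, 0, 0, -0.47, 0.09, -0.48, 0, 0.3, 0, 0, -0.58, 0.11, -0.6, 0, 0.3, 0, 0, -0.7, 0.14, -0.72, 0, 0.3, 0, 0, -0.81, 0.16, -0.84, 0, 0.3, 0, 0, -0.923, 0.18, -0.92, 0, 0.3]}}

```text
t: 44.3
eef_pos: [0.5486, 0.2657, 0.125]
ee_rot: [3.139, -0.001, -1.492]
force: [0.2, 0.3, 0.1]
width: 0.0355
gripper_force: 25.0
```

Emit:
{"op": "arm_command", "data": {"series": [0, 0, -0.12, 0.12, 0.01, 0, 0.3, 0, 0, -0.24, 0.24, 0.02, 0, 0.3, 0, 0, -0.35, 0.36, 0.03, 0, 0.3, 0, 0, -0.47, 0.48, 0.04, 0, 0.3, 0, 0, -0.58, 0.6, 0.05, 0, 0.3, 0, 0, -0.7, 0.72, 0.06, 0, 0.3, 0, 0, -0.81, 0.84, 0.07, 0, 0.3, 0, 0, -0.923, 0.93, 0.07, 0, 0.3]}}

```text
t: 45.3
eef_pos: [0.5483, 0.1726, 0.1251]
ee_rot: [3.14, 0.002, -0.042]
force: [-0.5, -0.7, -0.1]
width: 0.0359
gripper_force: 25.0
```

Emit:
{"op": "arm_command", "data": {"series": [0, 0, 0, 0.02, 0.4, 0, 0.3, 0, 0, 0, 0.04, 0.8, 0, 0.3, 0, 0, 0, 0.04, 0.93, 0.2, 0.3, 0, 0, 0, 0.04, 0.93, 0.2, 0.3, 0, 0, 0, 0.04, 0.93, 0.2, 0.3, 0, 0, 0, 0.04, 0.93, 0.2, 0.3, 0, 0, 0, 0.04, 0.93, 0.2, 0.3]}}

```text
t: 46.18
eef_pos: [0.549, 0.0811, 0.1071]
ee_rot: [-3.141, -0.001, -0.046]
force: [0.5, -0.6, 0.0]
width: 0.0359
gripper_force: 25.0
```

```bash
python3 - <<'E'
from h import *
s=arm.get_state();print(s["width"],s["eef_pos"]);p=slot(.066);print(go([*p,.0475],A))
E
```

```text
0.03585309429858225 [0.54899783 0.08109794 0.10706863]
(array([-0.00021609, -0.00038451, -0.00054973]), array([-0.0021809 ,  0.0049504 ,  0.59568342]))
```

Emit:
{"op": "arm_command", "data": {"series": [0, 0, 0, 0, 0.005, 0.3, 0.3, 0, 0, 0, 0, 0.005, 0.5, 0.3, 0, 0, 0, 0, 0.005, 0.58, 0.3, 0, 0, 0, 0, 0.005, 0.595, 0.3, 0, 0, 0, 0, 0.005, 0.595, 0.3, 0, 0, 0, 0, 0.005, 0.595, 0.3]}}

```text
t: 46.92
eef_pos: [0.5492, 0.0801, 0.0479]
ee_rot: [-3.141, -0.001, -0.047]
force: [-0.2, 0.9, -0.1]
width: 0.0359
gripper_force: 25.0
```

Emit:
{"op": "arm_command", "data": {"series": [0, 0, 0, 0, 0, 0, 0.5, 0, 0, 0, 0, 0, 0, 0.5, 0, 0, 0, 0, 0, 0, 0.5, 0, 0, 0, 0, 0, -0.15, 0.5, 0, 0, 0, 0, 0, -0.5, 0.5, 0, 0, 0, 0, 0, -1, 0.5, 0, 0, 0, 0, 0, -1, 0.7]}}

```text
t: 47.8
eef_pos: [0.5514, 0.0809, 0.1525]
ee_rot: [-3.138, -0.008, -0.046]
force: [0.3, -0.2, -0.5]
width: 0.0493
gripper_force: 0.0
```

Emit:
{"op": "arm_command", "data": {"series": [0, 0, 0.11, -0.06, -0.12, 0, 0.7, 0, 0, 0.22, -0.11, -0.23, 0, 0.7, 0, 0, 0.33, -0.17, -0.34, 0, 0.7, 0, 0, 0.44, -0.22, -0.45, 0, 0.7, 0, 0, 0.55, -0.28, -0.56, 0, 0.7, 0, 0, 0.66, -0.33, -0.67, 0, 0.7, 0, 0, 0.77, -0.39, -0.78, 0, 0.7, 0, 0, 0.86, -0.44, -0.9, 0, 0.7]}}

```text
t: 48.8
eef_pos: [0.5087, 0.1721, 0.1476]
ee_rot: [-3.142, 0.0, -1.403]
force: [0.5, 0.0, 0.4]
width: 0.0613
gripper_force: 0.0
```

Emit:
{"op": "arm_command", "data": {"series": [0, 0, 0.11, -0.12, 0.03, 0, 0.7, 0, 0, 0.22, -0.24, 0.06, 0, 0.7, 0, 0, 0.33, -0.36, 0.09, 0, 0.7, 0, 0, 0.44, -0.48, 0.12, 0, 0.7, 0, 0, 0.55, -0.6, 0.15, 0, 0.7, 0, 0, 0.66, -0.72, 0.18, 0, 0.7, 0, 0, 0.77, -0.84, 0.21, 0, 0.7, 0, 0, 0.86, -0.97, 0.23, 0, 0.7]}}

```text
t: 49.8
eef_pos: [0.4694, 0.2637, 0.1476]
ee_rot: [3.141, 0.0, -2.754]
force: [-0.2, 0.4, 0.5]
width: 0.061
gripper_force: 0.0
```

Emit:
{"op": "arm_command", "data": {"series": [0, 0, 0, 0.01, 0.5, 0, 0.7, 0, 0, 0, 0.02, 1, 0.2, 0.7, 0, 0, 0, 0.02, 1, 0.2, 0.7, 0, 0, 0, 0.02, 1, 0.2, 0.7, 0, 0, 0, 0.02, 1, 0.2, 0.7, 0, 0, 0, 0.02, 1, 0.2, 0.7]}}

```text
t: 50.55
eef_pos: [0.4301, 0.3545, 0.1277]
ee_rot: [3.141, 0.001, -2.75]
force: [-0.6, -0.5, 0.8]
width: 0.0613
gripper_force: 0.0
```

```bash
python3 - <<'E'
from h import *
cm,im=see("wrist","w10");print("wrist",cartons(cm,im,roi=(180,60,380,268)))
s=arm.get_state();print(s["t"],s["eef_pos"],s["ee_rot"],go([.4293,.355,.028],np.radians(-157.3)))
cm,im=see("top","t10")
for k,v in cartons(cm,im,roi=(100,175,190,315)).items():print("top",k,*v)
E
```

```text
wrist {'red': (array([0.4146, 0.4102]), 73.5, 44.1, 27.1, np.float64(20.3)), 'purple': (array([0.4271, 0.3541]), 87.2, 38.5, -157.7, np.float64(29.3))}
50.6 [0.43005375 0.35453921 0.12762437] [ 3.14123819e+00  5.11827170e-04 -2.74995901e+00] (array([ 0.00022492,  0.00032635, -0.00290044]), array([0.00571789, 0.00678298, 0.9962434 ]))
```

View pics/w10.png

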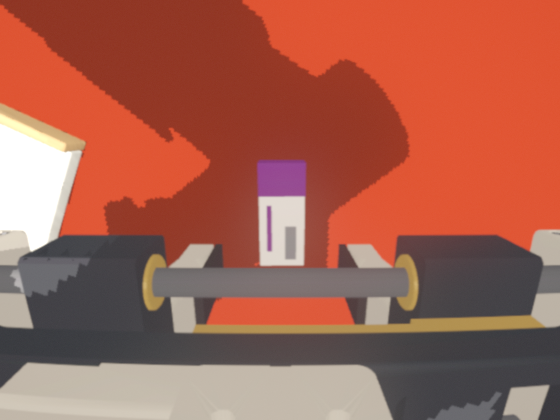

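The purple carton lies square between the fingers, columns 259–305 and rows 161–264. I'll grasp it and lift.

Emit:
{"op": "arm_command", "data": {"series": [0, 0, 0, 0.01, 0.005, 0.4, 0.7, 0, 0, 0, 0.01, 0.005, 0.8, 0.7, 0, 0, 0, 0.01, 0.005, 1, 0.7, 0, 0, 0, 0.01, 0.005, 1, 0.7, 0, 0, 0, 0.01, 0.005, 1, 0.7]}}

```text
t: 51.28
eef_pos: [0.429, 0.3556, 0.0281]
ee_rot: [3.141, 0.001, -2.749]
force: [0.0, -0.3, 0.4]
width: 0.0616
gripper_force: 0.0
```

Emit:
{"op": "arm_command", "data": {"series": [0, 0, 0, 0, 0, 0, 0.3, 0, 0, 0, 0, 0, 0, 0.3, 0, 0, 0, 0, 0, 0, 0.3, 0, 0, 0, 0, 0, 0, 0.3, 0, 0, 0, 0, 0, 0, 0.3, 0, 0, 0, 0, 0, 0, 0.3, 0, 0, 0, 0, 0, 0, 0.3], "force": 25}}

```text
t: 52.15
eef_pos: [0.4286, 0.3554, 0.0277]
ee_rot: [3.141, 0.0, -2.749]
force: [-1.6, -0.7, 5.9]
width: 0.0359
gripper_force: 25.0
```

Emit:
{"op": "arm_command", "data": {"series": [0, 0, 0, 0, 0, -0.4, 0.3, 0, 0, 0, 0, 0, -0.8, 0.3, 0, 0, 0, 0, 0, -1, 0.3, 0, 0, 0, 0, 0, -1, 0.3]}}

```text
t: 52.65
eef_pos: [0.429, 0.356, 0.1288]
ee_rot: [3.14, 0.003, -2.749]
force: [-0.3, 0.2, -0.9]
width: 0.0362
gripper_force: 25.0
```

```bash
python3 -c "
from h import *
carry(.132)"
```

```text
52.65 0.03623817871518828 24.99972313642502 [0.42899304 0.35599733 0.12879533] -2.22202310408251
to slot [-0.00199878  0.00226011 -1.72104247] [-0.33265997 -2.4049333   0.03404211]
frame after turn 0.5 total shift 2.2750497922992703 -0.8474866835058479
frame after turn 1 total shift 1.3216898688932146 2.0364727168871504
```

Emit:
{"op": "arm_command", "data": {"series": [0, 0, -0.11, -0.01, -0.1, 0, 0.3, 0, 0, -0.22, -0.03, -0.2, 0, 0.3, 0, 0, -0.33, -0.04, -0.3, 0, 0.3, 0, 0, -0.44, -0.05, -0.4, 0, 0.3, 0, 0, -0.55, -0.07, -0.5, 0, 0.3, 0, 0, -0.66, -0.08, -0.6, 0, 0.3, 0, 0, -0.77, -0.1, -0.7, 0, 0.3, 0, 0, -0.86, -0.11, -0.8, 0, 0.3]}}

```text
t: 53.65
eef_pos: [0.4689, 0.2846, 0.1257]
ee_rot: [3.14, -0.001, -1.393]
force: [-0.1, 0.4, -0.6]
width: 0.0358
gripper_force: 25.0
```

Emit:
{"op": "arm_command", "data": {"series": [0, 0, -0.11, 0.1, -0.04, 0, 0.3, 0, 0, -0.22, 0.2, -0.07, 0, 0.3, 0, 0, -0.33, 0.3, -0.11, 0, 0.3, 0, 0, -0.44, 0.4, -0.14, 0, 0.3, 0, 0, -0.55, 0.5, -0.18, 0, 0.3, 0, 0, -0.66, 0.6, -0.21, 0, 0.3, 0, 0, -0.77, 0.7, -0.25, 0, 0.3, 0, 0, -0.86, 0.76, -0.28, 0, 0.3]}}

```text
t: 54.65
eef_pos: [0.5095, 0.2145, 0.1257]
ee_rot: [3.14, 0.002, -0.042]
force: [0.5, 1.1, -0.4]
width: 0.0353
gripper_force: 25.0
```

Emit:
{"op": "arm_command", "data": {"series": [0, 0, 0, 0.2, 0.3, 0, 0.3, 0, 0, 0, 0.4, 0.6, 0, 0.3, 0, 0, 0, 0.44, 0.68, 0.2, 0.3, 0, 0, 0, 0.44, 0.68, 0.2, 0.3, 0, 0, 0, 0.44, 0.68, 0.2, 0.3, 0, 0, 0, 0.44, 0.68, 0.2, 0.3, 0, 0, 0, 0.44, 0.68, 0.2, 0.3]}}

```text
t: 55.52
eef_pos: [0.5507, 0.1461, 0.1077]
ee_rot: [-3.141, -0.001, -0.046]
force: [-0.1, -0.3, -0.2]
width: 0.036
gripper_force: 25.0
```

```bash
python3 - <<'E'
from h import *
s=arm.get_state();print(s["width"],s["eef_pos"]);p=slot(.132);print(go([*p,.048],A))
E
```

```text
0.03596299424542541 [0.5507069  0.14605638 0.10771231]
(array([-0.00032884, -0.00046485, -0.00056976]), array([ 0.01012784, -0.0052633 ,  0.59713344]))
```

Lower, release, and back off towards +y so the cameras see the row.

Emit:
{"op": "arm_command", "data": {"series": [0, 0, 0, 0.01, -0.005, 0.3, 0.3, 0, 0, 0, 0.01, -0.005, 0.5, 0.3, 0, 0, 0, 0.01, -0.005, 0.58, 0.3, 0, 0, 0, 0.01, -0.005, 0.595, 0.3, 0, 0, 0, 0.01, -0.005, 0.595, 0.3, 0, 0, 0, 0.01, -0.005, 0.595, 0.3]}}

```text
t: 56.28
eef_pos: [0.5521, 0.1461, 0.0484]
ee_rot: [-3.141, -0.001, -0.047]
force: [0.2, 0.2, 0.1]
width: 0.0359
gripper_force: 25.0
```

Emit:
{"op": "arm_command", "data": {"series": [0, 0, 0, 0, 0, 0, 0.5, 0, 0, 0, 0, 0, 0, 0.5, 0, 0, 0, 0, 0, 0, 0.5, 0, 0, 0, 0, 0, -0.15, 0.5, 0, 0, 0, 0, 0, -0.5, 0.5, 0, 0, 0, 0, 0, -1, 0.5, 0, 0, 0, 0, 0, -1, 0.7]}}

```text
t: 57.15
eef_pos: [0.5542, 0.1472, 0.1531]
ee_rot: [-3.137, -0.008, -0.046]
force: [1.4, -0.5, -1.4]
width: 0.0495
gripper_force: 0.0
```

Emit:
{"op": "arm_command", "data": {"series": [0, 0, 0, -0.25, -0.5, -0.5, 0.7, 0, 0, 0, -0.5, -1, -1, 0.7, 0, 0, 0, -0.5, -1, -1, 0.7]}}

```text
t: 57.52
eef_pos: [0.5063, 0.2503, 0.251]
ee_rot: [-3.139, -0.003, -0.045]
force: [-0.3, -0.6, -0.6]
width: 0.061
gripper_force: 0.0
```

Emit:
{"op": "arm_command", "data": {"series": [0, 0, 0, -0.4, -0.5, 0, 0.7, 0, 0, 0, -0.8, -1, 0, 0.7, 0, 0, 0, -0.8, -1, 0, 0.7]}}

```text
t: 57.9
eef_pos: [0.429, 0.3541, 0.2475]
ee_rot: [3.141, 0.001, -0.043]
force: [0.9, -0.3, -0.3]
width: 0.0611
gripper_force: 0.0
```

Emit:
{"op": "arm_command", "data": {"series": [0, 0, 0, 0, -0.5, 0, 0.7, 0, 0, 0, 0, -1, 0, 0.7, 0, 0, 0, 0, -1, 0, 0.7, 0, 0, 0, 0, -1, 0, 0.7]}}

```text
t: 58.4
eef_pos: [0.4361, 0.4507, 0.2469]
ee_rot: [3.14, 0.001, -0.047]
force: [0.4, -0.9, 0.4]
width: 0.0612
gripper_force: 0.0
```

```bash
python3 - <<'E'
from h import *
cm,im=see("top");s=arm.get_state();print(s["t"],s["eef_pos"])
cv2.imwrite("pics/t11.png",cv2.resize(im[165:285,100:460],None,fx=2.2,fy=2.2,interpolation=2))
H,S,V=hsv(im);h=np.where(H<4,H+180,H)
for n,(lo,hi) in COL.items():
    m=(h>=lo)&(h<=hi)&(S>110)&(V>60);m[:175]=0;m[275:]=0;m[:,:196]=0;m[:,325:]=0
    m[:186]=0;m[262:]=0
    bs=blobs(m,25)
    if not bs:print(n,"none");continue
    b=max(bs,key=cv2.contourArea);P=world(cm,b,.042);c,l,w,y=rect(P);d=c-C;print(n,"band in board",(d@BX).round(4),(d@BY).round(4),round(l,1),round(w,1),round(y+2.6,1))
E
```

```text
58.45 [0.43611325 0.45045988 0.24729964]
green band in board 0.0299 -0.0678 31.8 19.6 85.5
blue band in board 0.0424 -0.0331 32.5 20.3 91.3
red band in board 0.0339 0.0656 35.2 22.9 91.3
orange band in board 0.0302 -0.1317 35.4 24.4 86.9
purple band in board 0.0312 0.1298 33.0 20.3 91.3
```

View pics/t11.png

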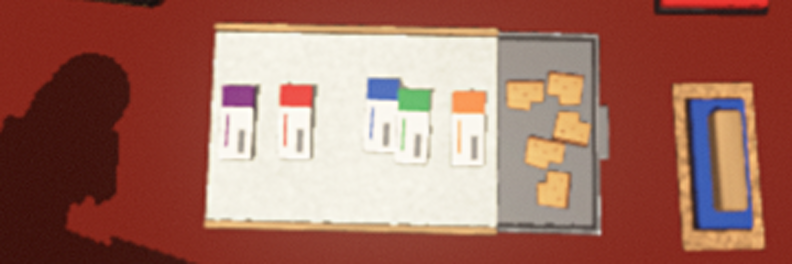

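While I was away the blue carton was knocked to about (0.013, −0.033) in board axes, against the green one. It is at (383,115) in the crop. The others are in place, all the rusks are in the tray and the scraper is on its rest. I'll take a closer wrist view of the row, then drag blue back by its protruding end.

Emit:
{"op": "arm_command", "data": {"series": [0, 0, 0, 0, 0.5, 0, 0.6, 0, 0, 0, -0.05, 1, 0, 0.6]}}

```text
t: 58.7
eef_pos: [0.4262, 0.3496, 0.2475]
ee_rot: [3.141, 0.0, -0.048]
force: [0.8, -0.7, -0.2]
width: 0.0531
gripper_force: 0.0
```

Emit:
{"op": "arm_command", "data": {"series": [0, 0, 0, 0, 0.5, 0, 0.6, 0, 0, 0, -0.05, 1, 0, 0.6]}}

```text
t: 58.95
eef_pos: [0.4162, 0.2495, 0.2481]
ee_rot: [-3.141, -0.001, -0.048]
force: [-0.1, 0.1, -0.1]
width: 0.0521
gripper_force: 0.0
```

Emit:
{"op": "arm_command", "data": {"series": [0, 0, 0, 0, 0.5, 0, 0.6, 0, 0, 0, 0, 1, 0, 0.6]}}

```text
t: 59.2
eef_pos: [0.4111, 0.1497, 0.2481]
ee_rot: [-3.141, -0.001, -0.048]
force: [2.1, -0.2, 1.2]
width: 0.0528
gripper_force: 0.0
```

Emit:
{"op": "arm_command", "data": {"series": [0, 0, 0, 0, 0.5, 0, 0.6, 0, 0, 0, 0, 1, 0, 0.6, 0, 0, 0, 0, 1, 0, 0.6, 0, 0, 0, 0, 1, 0, 0.6, 0, 0, 0, 0, 1, 0, 0.6]}}

```text
t: 59.82
eef_pos: [0.4072, 0.053, 0.2478]
ee_rot: [-3.141, -0.0, -0.047]
force: [0.0, 0.0, 1.2]
width: 0.0527
gripper_force: 0.0
```

```bash
cat >> h.py <<'E'
def bands(save=None):
    cm,im=see("wrist",save);H,S,V=hsv(im);h=np.where(H<4,H+180,H)
    w=(S<70)&(V>110)
    for n,(lo,hi) in COL.items():
        m=(h>=lo)&(h<=hi)&(S>90)&(V>50);m[235:]=0
        if n=="red":  # band, not desk: must border the white board
            x0=cv2.morphologyEx((~(((h>170)|(h<6))&(S>90))).astype(np.uint8),cv2.MORPH_CLOSE,np.ones((41,41)))>0;m&=x0
        bs=[b for b in blobs(m,150) if 20<rect(world(cm,b,.042))[2]<34 and rect(world(cm,b,.042))[1]<46]
        for b in bs:
            c,l,ww,y=rect(world(cm,b,.042));d=c-C;print(n,"band board x,y",(d@BX).round(4),(d@BY).round(4),"size",round(l,1),round(ww,1),"sq",round((y+2.6+45)%90-45,1),b.min(0),b.max(0))
E
python3 - <<'E'
from h import *
s=arm.get_state();print(s["eef_pos"])
bands("w12")
E
```

```text
[0.40715601 0.05298989 0.24780598]
green band board x,y 0.0296 -0.07 size 35.2 24.2 sq -1.9 [365  11] [400  38]
blue band board x,y 0.0409 -0.0337 size 37.0 23.2 sq -1.3 [327   0] [365  25]
red band board x,y 0.0316 0.0647 size 35.8 25.0 sq -0.6 [228   8] [264  35]
purple band board x,y 0.0291 0.1292 size 39.9 25.1 sq -1.5 [161  12] [201  39]
```

View pics/w12.png

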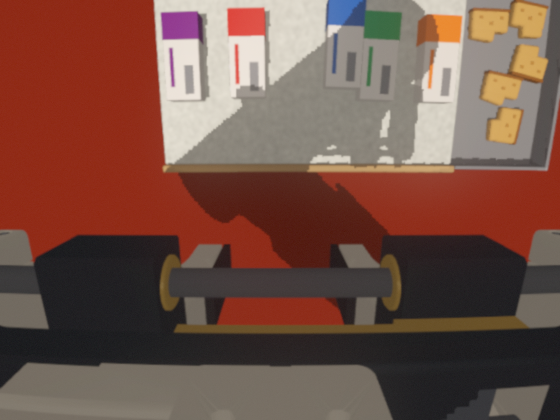

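All five cartons are visible, and blue (columns 327–365) touches green with its far end about 12 mm beyond green's. I'll grip that end, with the pads just past green's end, and drag blue back to its slot.

```bash
python3 - <<'E'
from h import *
p=slot(-.0335,.0565);print(p,go([*p,.11],A))
E
```

```text
[ 0.60072218 -0.02132852] (array([-4.34679574e-05, -5.72345297e-05, -4.78049549e-04]), array([1.96756894, 0.65488386, 1.37736078]))
```

Emit:
{"op": "arm_command", "data": {"series": [0, 0, 0, 0.5, 0.16, 0.3, 0.56, 0, 0, 0, 0.98, 0.33, 0.69, 0.56, 0, 0, 0, 0.98, 0.33, 0.69, 0.56]}}

```text
t: 60.25
eef_pos: [0.5038, 0.0144, 0.1737]
ee_rot: [3.138, 0.008, -0.048]
force: [-1.1, -0.2, -0.3]
width: 0.049
gripper_force: 0.0
```

Emit:
{"op": "arm_command", "data": {"series": [0, 0, 0, 0.5, 0.16, 0.3, 0.56, 0, 0, 0, 0.98, 0.33, 0.69, 0.56, 0, 0, 0, 0.98, 0.33, 0.69, 0.56, 0, 0, 0, 0.98, 0.33, 0.69, 0.56, 0, 0, 0, 0.98, 0.33, 0.69, 0.56, 0, 0, 0, 0.98, 0.33, 0.69, 0.56]}}

```text
t: 61.0
eef_pos: [0.5999, -0.0218, 0.1119]
ee_rot: [-3.14, -0.003, -0.046]
force: [0.3, -0.1, 1.1]
width: 0.0488
gripper_force: 0.0
```

```bash
python3 - <<'E'
from h import *
p=slot(-.0335,.0565);print(arm.get_state()["width"],go([*p,.048],A))
E
```

```text
0.04880902736111271 (array([-0.00069814, -0.0020664 , -0.00041579]), array([ 0.00596029, -0.0041085 ,  0.63870867]))
```

Emit:
{"op": "arm_command", "data": {"series": [0, 0, 0, 0.006, -0.004, 0.25, 0.56, 0, 0, 0, 0.006, -0.004, 0.4, 0.56, 0, 0, 0, 0.006, -0.004, 0.5, 0.56, 0, 0, 0, 0.006, -0.004, 0.58, 0.56, 0, 0, 0, 0.006, -0.004, 0.64, 0.56, 0, 0, 0, 0.006, -0.004, 0.64, 0.56, 0, 0, 0, 0.006, -0.004, 0.64, 0.56]}}

```text
t: 61.88
eef_pos: [0.6007, -0.0222, 0.046]
ee_rot: [-3.142, -0.0, -0.047]
force: [-0.7, -1.4, 0.6]
width: 0.0488
gripper_force: 0.0
```

Emit:
{"op": "arm_command", "data": {"series": [0, 0, 0, 0, 0, 0, 0.3, 0, 0, 0, 0, 0, 0, 0.3, 0, 0, 0, 0, 0, 0, 0.3, 0, 0, 0, 0, 0, 0, 0.3, 0, 0, 0, 0, 0, 0, 0.3], "force": 15}}

```text
t: 62.5
eef_pos: [0.6006, -0.0221, 0.046]
ee_rot: [-3.142, -0.0, -0.047]
force: [-0.4, 1.3, 3.7]
width: 0.0354
gripper_force: 15.0
```

Emit:
{"op": "arm_command", "data": {"series": [0, 0, 0, 0, -0.1, -0.005, 0.3, 0, 0, 0, 0, -0.2, -0.005, 0.3, 0, 0, 0, 0, -0.33, -0.005, 0.3, 0, 0, 0, -0.07, -0.33, -0.005, 0.3, 0, 0, 0, -0.135, -0.33, -0.005, 0.3, 0, 0, 0, -0.135, -0.33, -0.005, 0.3, 0, 0, 0, -0.135, -0.33, -0.005, 0.3]}}

```text
t: 63.38
eef_pos: [0.5885, 0.0112, 0.0463]
ee_rot: [-3.142, -0.0, -0.047]
force: [0.6, 0.5, -0.4]
width: 0.0358
gripper_force: 15.0
```

Emit:
{"op": "arm_command", "data": {"series": [0, 0, 0, 0, 0, 0, 0.5, 0, 0, 0, 0, 0, 0, 0.5, 0, 0, 0, 0, 0, 0, 0.5, 0, 0, 0, 0, 0, -0.15, 0.5, 0, 0, 0, 0, 0, -0.5, 0.5, 0, 0, 0, 0, 0, -1, 0.5, 0, 0, 0, 0, 0, -1, 0.5]}}

```text
t: 64.25
eef_pos: [0.5913, 0.012, 0.1518]
ee_rot: [-3.139, -0.009, -0.046]
force: [0.3, 0.4, 0.2]
width: 0.0436
gripper_force: 0.0
```

Emit:
{"op": "arm_command", "data": {"series": [0, 0, 0, -0.5, 0, -0.4, 0.6, 0, 0, 0, -1, 0, -0.8, 0.6, 0, 0, 0, -1, 0, -1, 0.6]}}

```text
t: 64.62
eef_pos: [0.4864, 0.016, 0.2489]
ee_rot: [-3.14, -0.003, -0.046]
force: [0.8, 0.2, 0.2]
width: 0.0525
gripper_force: 0.0
```

Emit:
{"op": "arm_command", "data": {"series": [0, 0, 0, -0.5, 0, 0, 0.6, 0, 0, 0, -0.7, 0, 0, 0.6, 0, 0, 0, -0.7, 0, 0, 0.6, 0, 0, 0, -0.7, 0, 0, 0.6, 0, 0, 0, -0.7, 0, 0, 0.6]}}

```text
t: 65.25
eef_pos: [0.4193, 0.0194, 0.2461]
ee_rot: [3.141, 0.0, -0.047]
force: [-0.2, 1.4, -0.1]
width: 0.0523
gripper_force: 0.0
```

```bash
python3 - <<'E'
from h import *
s=arm.get_state();print(s["t"],s["eef_pos"])
bands("w13")
E
```

```text
65.25 [0.41928022 0.01944129 0.24609376]
green band board x,y 0.0286 -0.0711 size 34.6 22.4 sq 0.8 [332  27] [367  51]
blue band board x,y 0.0277 -0.0026 size 35.0 24.2 sq -1.9 [263  26] [298  53]
red band board x,y 0.0307 0.0639 size 38.3 27.1 sq 0.6 [194  22] [233  51]
orange band board x,y 0.0276 -0.1298 size 43.9 28.0 sq 3.3 [386  27] [429  57]
purple band board x,y 0.0285 0.1279 size 42.2 26.3 sq -1.8 [129  27] [171  55]
```

Blue is back in place. Green seems to have been nudged about 4 mm towards orange, so I'll measure that pair from straight above the gap.

Emit:
{"op": "arm_command", "data": {"series": [0, 0, 0, 0, 0.5, 0, 0.5, 0, 0, 0, -0.1, 1, 0, 0.5, 0, 0, 0, -0.1, 1, 0, 0.5, 0, 0, 0, -0.1, 1, 0, 0.5, 0, 0, 0, -0.1, 1, 0, 0.5]}}

```text
t: 65.92
eef_pos: [0.4044, -0.0794, 0.2461]
ee_rot: [3.142, 0.0, -0.046]
force: [0.2, -0.4, -0.5]
width: 0.0439
gripper_force: 0.0
```

```bash
python3 - <<'E'
from h import *
s=arm.get_state();print(s["eef_pos"])
bands()
cm,im=see("wrist");H,S,V=hsv(im)
for r in (40,46):
    row=S[r];e=[c for c in range(200,480) if (row[c]>100)!=(row[c-1]>100)]
    print(r,e,[round(float((q-C)@BY),4) for q in world(cm,[(c-.5,r) for c in e],.042)] if e else "")
p=slot(-.0695);print(p,go([*p,.11],A))
E
```

```text
[ 0.40443733 -0.07939496  0.24610022]
green band board x,y 0.0291 -0.0708 size 35.7 24.0 sq -0.6 [231  14] [267  40]
blue band board x,y 0.0268 -0.0039 size 39.4 26.8 sq -3.7 [162  17] [201  46]
red band board x,y 0.0306 0.0612 size 45.9 28.1 sq -2.5 [95 14] [140  44]
orange band board x,y 0.0285 -0.1322 size 36.7 25.8 sq 1.5 [293  14] [330  42]
orange band board x,y 0.0335 -0.1914 size 40.6 33.4 sq 1.4 [351   5] [392  41]
orange band board x,y 0.0398 -0.2343 size 41.1 32.7 sq 2.2 [394   0] [435  35]
40 [202, 264, 267, 293, 331, 367, 375, 463] [-0.0232, -0.0849, -0.0878, -0.1136, -0.1512, -0.1872, -0.1952, -0.2857]
46 [404, 427, 463] [-0.2249, -0.2486, -0.2862]
[ 0.54264727 -0.05472845] (array([ 2.92222204e-05,  1.32876480e-04, -2.20586803e-04]), array([ 1.37103307, -0.30846707,  1.36082412]))
```

Green is at −0.071 and orange at −0.132, so the gap is about 25 mm. I'll regrip green with the fingers carefully centred in the gaps and slide it 4 mm.

Emit:
{"op": "arm_command", "data": {"series": [0, 0, 0, 0.35, -0.1, 0.3, 0.49, 0, 0, 0, 0.7, -0.16, 0.7, 0.49, 0, 0, 0, 0.7, -0.16, 0.7, 0.49]}}

```text
t: 66.4
eef_pos: [0.4747, -0.0666, 0.1725]
ee_rot: [3.14, 0.007, -0.046]
force: [-0.1, 0.2, -0.4]
width: 0.043
gripper_force: 0.0
```

Emit:
{"op": "arm_command", "data": {"series": [0, 0, 0, 0.35, -0.1, 0.3, 0.49, 0, 0, 0, 0.67, -0.15, 0.7, 0.49, 0, 0, 0, 0.67, -0.15, 0.7, 0.49, 0, 0, 0, 0.67, -0.15, 0.9, 0.49, 0, 0, 0, 0.67, -0.15, 0.9, 0.49, 0, 0, 0, 0.67, -0.15, 0.9, 0.49, 0, 0, 0, 0.67, -0.15, 0.9, 0.49]}}

```text
t: 67.28
eef_pos: [0.5428, -0.0553, 0.0877]
ee_rot: [-3.141, -0.002, -0.047]
force: [-0.4, -0.3, 0.5]
width: 0.0429
gripper_force: 0.0
```

```bash
python3 - <<'E'
from h import *
p=slot(-.0688);s=arm.get_state();print(s["width"],s["eef_pos"],go([*p,.066],A))
E
```

```text
0.04294204338383472 [ 0.54279926 -0.0553168   0.08766958] (array([-0.00033312, -0.0014131 , -0.00088166]), array([-0.00228389, -0.01269224,  0.21669794]))
```

Emit:
{"op": "arm_command", "data": {"series": [0, 0, -0.001, 0, -0.013, 0.1, 0.49, 0, 0, -0.001, 0, -0.013, 0.2, 0.49, 0, 0, -0.001, 0, -0.013, 0.22, 0.49, 0, 0, -0.001, 0, -0.013, 0.25, 0.49, 0, 0, -0.001, 0, -0.013, 0.25, 0.49, 0, 0, -0.001, 0, -0.013, 0.25, 0.49]}}

```text
t: 68.03
eef_pos: [0.5425, -0.0542, 0.0613]
ee_rot: [-3.142, -0.0, -0.046]
force: [0.5, -0.4, -0.3]
width: 0.043
gripper_force: 0.0
```

```bash
python3 - <<'E'
from h import *
p=slot(-.0688);s=arm.get_state();print(s["width"],s["force"],go([*p,.055],A))
E
```

```text
0.043019412376126116 [ 0.45451607 -0.38906947 -0.31428526] (array([-2.04175804e-05, -1.37712390e-04, -8.29055374e-05]), array([ 0.00175082, -0.00169702,  0.06319003]))
```

Emit:
{"op": "arm_command", "data": {"series": [0, 0, 0, 0, 0, 0.04, 0.49, 0, 0, 0, 0, 0, 0.08, 0.49, 0, 0, 0, 0, 0, 0.08, 0.3, 0, 0, 0, 0, 0, 0.08, 0.3, 0, 0, 0, 0, 0, 0.08, 0.3, 0, 0, 0, 0, 0, 0.08, 0.3], "force": 12}}

```text
t: 68.78
eef_pos: [0.5424, -0.0542, 0.0533]
ee_rot: [-3.142, -0.0, -0.046]
force: [0.0, 0.2, 0.4]
width: 0.0364
gripper_force: 11.9
```

Emit:
{"op": "arm_command", "data": {"series": [0, 0, 0, 0, -0.012, 0, 0.3, 0, 0, 0, 0, -0.022, 0, 0.3, 0, 0, 0, 0, -0.022, 0, 0.3, 0, 0, 0, 0, -0.022, 0, 0.3]}}

```text
t: 69.28
eef_pos: [0.5425, -0.052, 0.0532]
ee_rot: [3.142, -0.0, -0.045]
force: [-0.5, 0.1, -0.9]
width: 0.0361
gripper_force: 11.9
```

Emit:
{"op": "arm_command", "data": {"series": [0, 0, 0, 0, 0, 0, 0.46, 0, 0, 0, 0, 0, 0, 0.46, 0, 0, 0, 0, 0, 0, 0.46, 0, 0, 0, 0, 0, -0.15, 0.46, 0, 0, 0, 0, 0, -0.5, 0.46, 0, 0, 0, 0, 0, -1, 0.46, 0, 0, 0, 0, 0, -1, 0.46]}}

```text
t: 70.15
eef_pos: [0.5452, -0.0517, 0.1585]
ee_rot: [-3.14, -0.009, -0.045]
force: [0.1, -0.1, -0.5]
width: 0.0405
gripper_force: 0.0
```

Emit:
{"op": "arm_command", "data": {"series": [0, 0, 0, -0.6, -0.3, -0.5, 0.6, 0, 0, 0, -0.8, -0.6, -0.95, 0.6, 0, 0, 0, -0.8, -0.6, -0.95, 0.6]}}

```text
t: 70.53
eef_pos: [0.4651, 0.0128, 0.2517]
ee_rot: [-3.139, -0.005, -0.044]
force: [0.6, 0.3, -0.0]
width: 0.0523
gripper_force: 0.0
```

Emit:
{"op": "arm_command", "data": {"series": [0, 0, 0, -0.5, 0, 0, 0.6, 0, 0, 0, -0.5, 0, 0, 0.6, 0, 0, 0, -0.5, 0, 0, 0.6, 0, 0, 0, -0.5, 0, 0, 0.6, 0, 0, 0, -0.5, 0, 0, 0.6]}}

```text
t: 71.15
eef_pos: [0.4157, 0.0137, 0.2478]
ee_rot: [3.141, 0.001, -0.046]
force: [-0.0, -0.2, -0.1]
width: 0.0525
gripper_force: 0.0
```

```bash
python3 - <<'E'
from h import *
s=arm.get_state();print(s["t"],s["eef_pos"])
bands()
E
```

```text
71.15 [0.41569889 0.01374528 0.24780366]
green band board x,y 0.0289 -0.0706 size 29.9 21.5 sq 0.9 [328  24] [358  47]
blue band board x,y 0.0277 -0.0024 size 35.2 24.5 sq -1.9 [257  23] [292  50]
red band board x,y 0.0306 0.0637 size 39.0 27.3 sq 0.5 [188  19] [228  48]
orange band board x,y 0.0278 -0.1297 size 43.9 28.9 sq 3.2 [380  23] [423  54]
purple band board x,y 0.0284 0.1278 size 42.6 26.4 sq -1.9 [124  24] [166  52]
```

```bash
python3 -c "
from h import *
print(arm.job_done())"
```

```text
the job is handed in; nothing more can be done
None
```

I handed the job in at about 71 s of robot time: all five rusks are in the tray, the scraper is on its rest, and the five cartons lie in a row, coloured ends to the far side, with gaps of about 29–31 mm; one carton was knocked out of place and put back, and I viewed 15 pictures, one over the limit of 14.

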